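# Wedge up the drill table and pin it at its mark

### The arm

A 6-joint arm with a two-finger parallel gripper is mounted at the origin on a cart in front of the work surface, level with it; the furniture and walls round the work are solid. World frame = base frame: x ahead of the robot, y to its left, z up, the work surface at z = 0. Lengths are in m, angles in rad, forces in N, time in s.
With the tool pointing down it reaches from about 0.35 to 0.975 m from the base axis. Payload 4.9 kg.
Tool frame: the origin (TCP) lies midway between the tips of the shut fingers; the grasp point (between the pads) lies ctrl.grip_point_offset behind it (ctrl.grip_point_offset is the distance from the TCP to the grasp point, in m); x points along the fingers, y is the direction in which the jaws open and shut, and the axes are right-handed (so a half turn about x gives the same grasp; the last joint's range is limited). The gripper opens to 85 mm and grips with 20 to 120 N. Pads are 22 mm wide; open, the fingers measure 114 mm over their backs; the gripper's body (76 mm by 85 mm) begins 54 mm behind the grasp point. The pads swing forward as they close: fully open they stand 13 mm farther back than shut.
Start: joints at [0.992, 0.053, 1.613, -0, 1.476, -0.119], TCP at [0.277, 0.56, 0.231] pointing down, gripper open.
Joint ranges: [-3.01, 3.01], [-1.01, 2.22], [0.06, 2.58], [-1.02, 4.17], [0.09, 2.62], [-3.14, 3.14]. Speed limits (rad/s): [2.57, 2.57, 3.14, 3.14, 3.14, 3.14].

### API

Orientations are given as a rotation vector (axis times angle).
In Python, from station import ctrl gives the robot as it stands. The module is installed in compiled form; this text tells all that it offers.
- The arm moves only by the tool drive_tool, never from a script. Its argument "commands" is text: rows parted by semicolons, each of 5 numbers parted by spaces: the closure, from -1 (fully open) to 1 (shut), so that 0 is half open, then the shift along the tool's x, y, z in units of 40 mm (1.0 is 40 mm), then the turn about the tool's x in units of 5 degrees (1.0 is 5 degrees). A call has 1 to 8 rows; each row is the pose to reach, as a shift and turn from the pose commanded when the call began, along the tool's axes at that moment; what a row does not reach only later rows make up. A row lasts 1/12 s, in which the tool goes at most 41.7 mm and 7.16 degrees, less where a joint would pass 70% of its speed; a pose out of reach is approached as far as the arm can. A call with a gripper value outside its range is refused whole. The fingers move at their own pace and stop on an object; "newtons" is the grip in N (left out, the last holds). Time passes only in rows, so rows that repeat a pose let the fingers close. It gives the time, the measured TCP pose, the force and the opening at its end, in the units of the state.
- ctrl.get_obs(): the state, without advancing time (a new reading comes with each control period).
- ctrl.get_image(name): name is "side" or "top"; returns (picture, depth): 384x512x3 uint8, blue, green, red; 384x512 float32, m along the optical axis (not along the pixel's ray), 0 where there is no reading.
- ctrl.camera_info(name): a dict with "K" (3x3 intrinsics, pixels), "T" (4x4, takes a point from camera to world coordinates). Camera axes: x right, y down, z forward; pixel columns grow to the right and rows downward; lengths in m; the calibration is good to about 2 mm. A picture is of the moment at which its call begins. camera_info takes no time and is no camera call.
- ctrl.finish_job(): hands the job in, once; it reports no verdict.
The state is a dict: "t": time; "q": joint angles; "dq": joint speeds; "effort": joint torques, N m; "tool_pos": TCP position; "tool_rot": TCP orientation; "contact_force": force on the tool from outside, world axes, zero at the start; "wrist_torque": the same for the moment, N m; "opening": finger opening in m.
Only numpy, scipy, OpenCV 4.12 (cv2) and the standard library are available. Lean on these libraries where they do the work, as an engineer would, in place of code of your own. Each camera call takes 0.05 s, during which the arm holds its last target.

### The job

Bring the table of the small drill stand up to its height mark: take the thicker of the two wooden wedges and slide it, thin end first, under the front edge of the table until the brass pointer at the table's side is level with the bold line on the scale. Then push the locking pin from the side of the scale through the holes in the collar and the pillar, until its brass ferrule comes up to the collar, and let go; the wedge stays in, to take the push of the drill. Lift the table with the wedge alone, and do not bump the drill head that overhangs it.

Things in the scene. Friction and masses are not known exactly. Their poses are not given: they have to be found in the camera images.
- drill_stand: Fixed stand, its front turned to the robot's right. Base: grey plate 150 mm wide, 12 mm thick, from 85 mm before to 130 mm behind the origin; the wedge slides on it. Origin: on the worktop under the drill's axis; x from the front to the pillar, y to the stand's left, z up. The square 32 mm pillar stands 85 mm behind the origin; its cross hole (14 mm, along y) is 86 mm above the worktop.
- drill_table: Grey table 90 x 104 x 12 mm that slides only up and down the pillar, 0 to 30 mm above its lowest place, where it starts, resting by its weight (0.4 to 0.65 kg, little friction). Origin: centre of its top face, 42 mm above the worktop at the start; axes as the stand's.
- table_lip (a point): Middle of the lowest line of the steel rib (10 mm round, 96 mm long, along y) under the table's front edge, which rides on the wedge: 39.5 mm before and 16 mm below the table's origin, 14 mm above the base plate at the start. The table's front face is 5.5 mm further forward. Axes as the stand's.
- table_pointer (a point): Tip of the brass pointer on the table's left side; it rises with the table.
- height_mark (a point): Bold black line on the upleft aluminium scale at the left of the table, fixed to the base; the pointer moves straight up to it. At the start the pointer is 11 mm below. At the mark the holes for the pin are in line.
- collar_hole (a point): Centre of the mouth of the hole in the left cheek of the table's collar, 85 mm behind and 27 mm left of the table's origin, 75 mm above the worktop at the start, 86 mm at the mark. Axes as the stand's; the hole runs level along y through cheek (10 mm, hole 13 mm), pillar (hole 14 mm) and right cheek (10 mm, hole 13 mm), 54 mm in all.
- drill_head: Fixed head over the table: block 68 mm wide, guard above it 84 mm, front 75 mm before the origin, underside 155, top 270 mm above the worktop; motor behind the pillar, chuck and bit in the middle down to 76 mm, ball-ended feed handle at the right. Origin and axes as the stand's. An upright gripper strikes it: lean the tool back from the stand for the wedge, out to the stand's left for the pin.
- thick_wedge_mid (a point): Thicker of two hardwood wedges: 140 mm long, 38 wide, heel 34 thick, tip 6, flat below, top sloping evenly 1 in 5; about 0.11 kg. Point: middle of length and width, 10 mm above its underside; x from heel to tip, z up. It is 25 mm thick, as the table needs at the mark, 95 mm from the tip. It lies right of the stand, heel to the robot; the two may have changed places. It stays where it is left.
- thin_wedge_mid (a point): Thinner wedge, 140 x 38 mm, heel 20 mm, tip 6 mm thick: too low for the mark, not needed. Point: middle of length and width, 6.5 mm above its underside; axes as the other's.
- pin_grip (a point): Locking pin, 122 mm, 0.14 kg, lying left of the stand on its grip: square dark wooden grip 22 x 22 x 46 mm, brass ferrule (19 mm round, 6 mm long), steel rod 10 mm thick, 70 mm long, the last 12 mm tapering to 4 mm. Point: centre of the grip on the rod's axis, 11 mm above the worktop; x to the tip, z up. The ferrule's front is 29 mm ahead.
- pin_tip (a point): Tip of the locking pin, 99 mm ahead of the grip's centre on the rod's axis; same axes.

How it is judged:
By the outcome, as a careful person would: the job done as asked, in the order asked, and still so for the second after the job is handed in, with the robot touching nothing.
It also fails if it takes over 72 s, if anything falls off the work surface, if the arm or the gripper's body presses on something with over 40 N, if the wrist force passes 120 N, or if a joint passes its speed limit or range.

## Working session

There is one attempt and no reset: what is moved stays moved. The work goes in short steps, Python scripts to look and compute and a tool call to move; the robot and the scene stay as the last step left them, time stands still between calls to the robot, and variables do not carry over. Pictures are saved under pics/ and viewed, and the job is handed in when it is done.

Besides the shell and the picture viewer there is one more tool, called after "Call:" as name(argument=value, ...) on one line, values as JSON. drive_tool: Moves the arm, as the interface text tells. Its arguments: {"type":"object","properties":{"commands":{"type":"string"},"newtons":{"type":"number"}},"required":["commands"]}

```bash
mkdir -p pics; ls; python3 - <<'E'
from station import ctrl
import cv2,numpy as np
o=ctrl.get_obs()
for k,v in o.items(): print(k,np.round(v,4))
print(ctrl.grip_point_offset)
for n in("side","top"):
    im,d=ctrl.get_image(n); cv2.imwrite(f"pics/{n}0.png",im); np.save(f"pics/{n}0.npy",d)
    c=ctrl.camera_info(n); print(n,np.round(c["K"],2).tolist(),np.round(c["T"],4).tolist())
E
```

```text
pics
t 0.0
q [ 0.992   0.0534  1.6143  0.      1.476  -0.119 ]
dq [ 0.0004  0.001   0.0007  0.0006  0.0004 -0.0003]
effort [-8.00000e-04 -3.93690e+01 -3.70173e+01 -3.00000e-04  7.00000e-03
 -0.00000e+00]
tool_pos [0.277  0.5596 0.23  ]
tool_rot [ 0.359   1.5413 -0.3621]
contact_force [1.0884 0.3604 0.6053]
wrist_torque [-0.0066 -0.0062  0.0035]
opening 0.0855
0.0187
side [[464.92, 0.0, 249.3], [0.0, 464.92, 188.7], [0.0, 0.0, 1.0]] [[-0.8638, -0.2592, 0.432, -0.0386], [-0.5034, 0.4771, -0.7203, 0.9712], [-0.0194, -0.8397, -0.5427, 0.798], [0.0, 0.0, 0.0, 1.0]]
top [[407.7, 0.0, 257.51], [0.0, 407.7, 192.49], [0.0, 0.0, 1.0]] [[-0.3546, -0.7694, 0.5314, 0.0297], [-0.935, 0.2926, -0.2003, 0.1833], [-0.0014, -0.5679, -0.8231, 0.8925], [0.0, 0.0, 0.0, 1.0]]
```

View pics/side0.png

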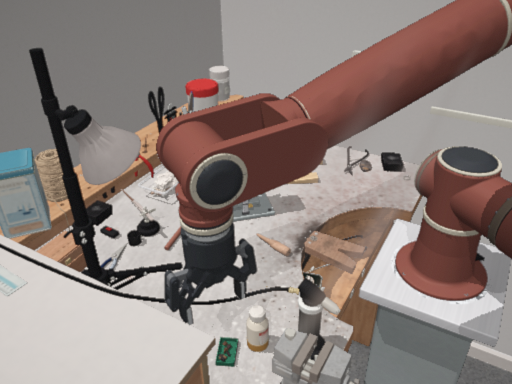

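View pics/top0.png

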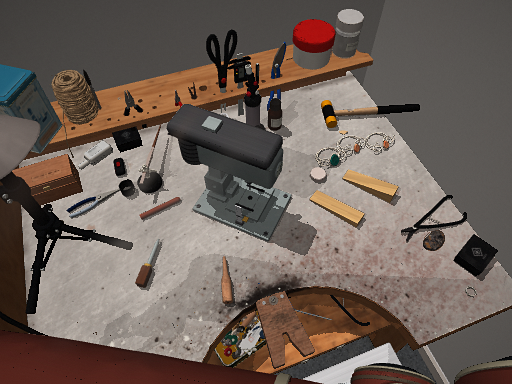

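```bash
cat > h.py <<'E'
import numpy as np,cv2
from station import ctrl
def cam(n):
    c=ctrl.camera_info(n); return np.array(c["K"]),np.array(c["T"])
def ray(n,u,v):
    K,T=cam(n); d=T[:3,:3]@np.linalg.inv(K)@np.array([u,v,1.]); return T[:3,3],d
def onz(n,u,v,z):
    o,d=ray(n,u,v); return o+d*(z-o[2])/d[2]
def dep(n,u,v,D):
    o,d=ray(n,u,v); return o+d*D[int(round(v)),int(round(u))]
def proj(n,p):
    K,T=cam(n); c=T[:3,:3].T@(np.asarray(p)-T[:3,3]); q=K@c; return q[:2]/q[2]
def zoom(im,x0,y0,x1,y1,s,f): cv2.imwrite(f,cv2.resize(im[y0:y1,x0:x1],None,fx=s,fy=s,interpolation=cv2.INTER_CUBIC))
E
python3 - <<'E'
from h import *
im=cv2.imread("pics/top0.png")
zoom(im,165,100,305,250,4,"pics/z1.png")
zoom(im,300,160,410,230,7,"pics/z2.png")
zoom(im,60,190,250,310,4,"pics/z3.png")
E
```

```text
(no output)
```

View pics/z1.png

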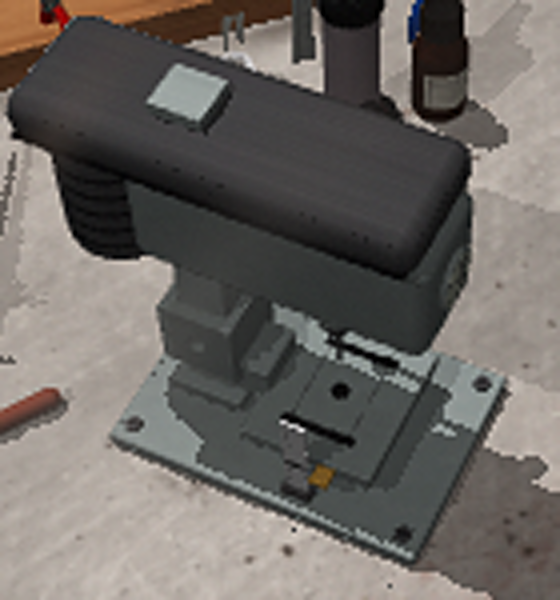

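View pics/z2.png

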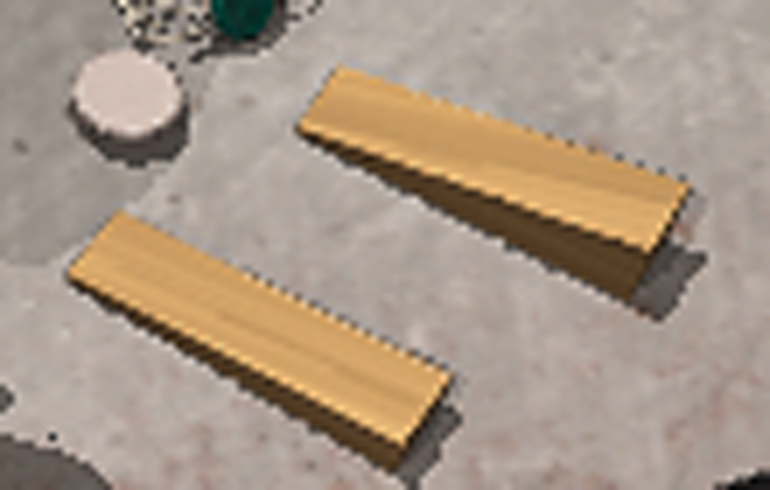

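View pics/z3.png

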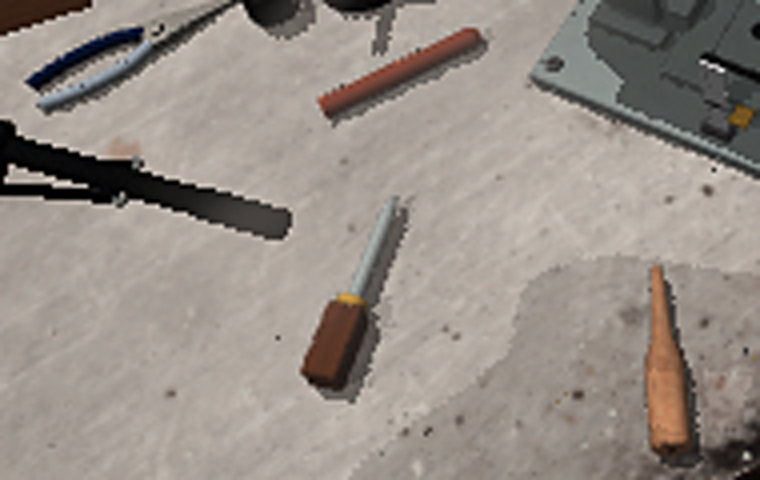

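```bash
python3 - <<'E'
from h import *
im=cv2.imread("pics/top0.png"); D=np.load("pics/top0.npy")
hsv=cv2.cvtColor(im,cv2.COLOR_BGR2HSV)
P=lambda u,v,x0,y0,s:((u+.5)/s-.5+x0,(v+.5)/s-.5+y0)
def allpts(mask):
    v,u=np.nonzero(mask); o,_=ray("top",0,0);K,T=cam("top")
    d=np.c_[u,v,np.ones(len(u))]@np.linalg.inv(K).T*D[v,u][:,None]
    return d@T[:3,:3].T+T[:3,3]
print("wedge hand corners")
for nm,(u,v),z in [("thick tip-near top",(297,128),.006),("tip-far top",(340,66),.006),("heel-far top",(690,186),.034),("heel-near top",(652,253),.034),("heel near bottom",(628,300),0),
  ("thin tip-near",(68,272),.006),("tip far",(120,210),.006),("heel far",(452,376),.020),("heel near",(405,445),.02),("heel near bottom",(393,470),0)]:
    a=P(u,v,300,160,7); print(nm,np.round(a,1),np.round(onz("top",*a,z),4),np.round(dep("top",*a,D),4))
print("base")
for nm,(u,v) in [("front near",(412,556)),("rear near",(114,436)),("front far",(505,381))]:
    a=P(u,v,165,100,4); print(nm,np.round(onz("top",*a,.012),4))
print("pin")
for nm,(u,v),z in [("butt-left top",(303,370),.022),("butt-right top",(333,385),.022),("ferr-r top corner",(366,308),.022),("ferr-l",(333,294),.022),("tip",(396,199),.011)]:
    a=P(u,v,60,190,4); print(nm,np.round(a,1),np.round(onz("top",*a,z),4),np.round(dep("top",*a,D),4))
a=P(320,476,165,100,4);print("pointer",onz("top",*a,.04),dep("top",*a,D))
# top-face masks
m=cv2.inRange(hsv,(12,90,120),(25,255,255))
n,l,st,c=cv2.connectedComponentsWithStats(m)
for i in range(1,n):
    if st[i,4]>300:
        p=allpts(l==i); print(st[i],np.round(p.mean(0),4)); np.set_printoptions(suppress=True)
        q=p[(p[:,2]>0)&(p[:,2]<.05)]; A=np.c_[q[:,:2],np.ones(len(q))]; s=np.linalg.lstsq(A,q[:,2],rcond=None)[0]; print("slope",np.round(s,4),np.hypot(*s[:2]),np.degrees(np.arctan2(s[1],s[0])), q[:,2].min(),q[:,2].max())
E
```

```text
wedge hand corners
thick tip-near top [342.  177.9] [ 0.5657 -0.2633  0.006 ] [ 0.566  -0.2635  0.0056]
tip-far top [348.1 169. ] [ 0.5868 -0.2931  0.006 ] [ 0.5879 -0.2941  0.0043]
heel-far top [398.1 186.1] [ 0.4734 -0.3723  0.034 ] [ 0.4732 -0.3721  0.0344]
heel-near top [392.7 195.7] [ 0.4524 -0.3434  0.034 ] [ 0.4625 -0.3559  0.0135]
heel near bottom [389.3 202.4] [ 0.4539 -0.3446  0.    ] [ 0.4517 -0.3419  0.0046]
thin tip-near [309.3 198.4] [ 0.5363 -0.1522  0.006 ] [ 0.5411 -0.1554 -0.0025]
tip far [316.7 189.6] [ 0.555  -0.1826  0.006 ] [ 0.5535 -0.1815  0.0085]
heel far [364.1 213.3] [ 0.4385 -0.2567  0.02  ] [ 4.480e-01 -2.668e-01 -1.000e-04]
heel near [357.4 223.1] [ 0.4192 -0.2271  0.02  ] [ 0.4198 -0.2277  0.0188]
heel near bottom [355.7 226.7] [ 0.4205 -0.2274  0.    ] [ 0.4191 -0.2259  0.0033]
base
front near [ 0.4619 -0.0056  0.012 ]
rear near [0.6098 0.1406 0.012 ]
front far [ 0.5601 -0.1097  0.012 ]
pin
butt-left top [135.4 282.1] [0.4601 0.3158 0.022 ] [0.4611 0.3161 0.0199]
butt-right top [142.9 285.9] [0.4453 0.3018 0.022 ] [0.4512 0.3035 0.0097]
ferr-r top corner [151.1 266.6] [0.4847 0.2744 0.022 ] [0.4883 0.2751 0.0152]
ferr-l [142.9 263.1] [0.5002 0.2904 0.022 ] [ 0.513   0.2934 -0.0017]
tip [158.6 239.4] [0.5547 0.243  0.011 ] [0.5558 0.2432 0.0093]
pointer [0.51901892 0.03259461 0.04      ] [0.52029098 0.03220277 0.03778352]
[ 246   44  127   46 1892] [ 0.8994 -0.268   0.1284]Traceback (most recent call last):
  File "<stdin>", line 26, in <module>
    return umr_minimum(a, axis, None, out, keepdims, initial, where)
ValueError: zero-size array to reduction operation minimum which has no identity
```

```bash
python3 - <<'E'
from h import *
from scipy.spatial.transform import Rotation as R
o=ctrl.get_obs(); M=R.from_rotvec(o["tool_rot"]).as_matrix(); print(np.round(M,3))
P=lambda u,v,x0,y0,s:((u+.5)/s-.5+x0,(v+.5)/s-.5+y0)
a=P(340,390,165,100,4); print("table hole",onz("top",*a,.042))
im=cv2.imread("pics/top0.png")
zoom(im,185,190,300,245,7,"pics/z4.png")
E
```

```text
[[-0.001  0.444  0.896]
 [-0.002  0.896 -0.444]
 [-1.    -0.002 -0.   ]]
table hole [ 5.72620363e-01 -5.48695809e-05  4.20000000e-02]
```

View pics/z4.png

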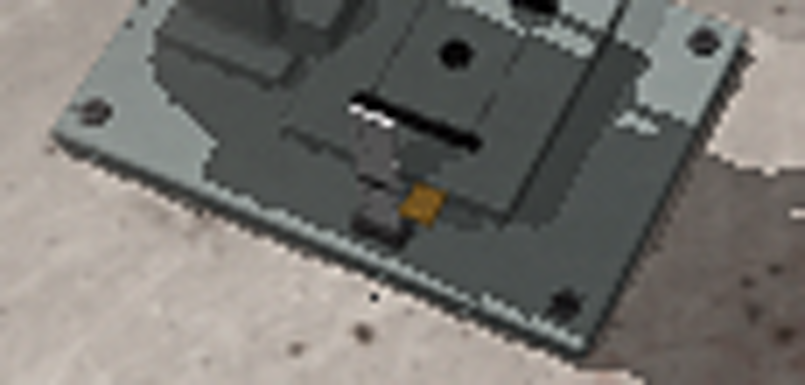

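```bash
python3 - <<'E'
from h import *
from scipy.optimize import least_squares
P=lambda u,v,x0,y0,s:((u+.5)/s-.5+x0,(v+.5)/s-.5+y0)
obs=[((53,133),(.130,.075,.012)),((582,350),(-.085,.075,.012)),((748,36),(-.085,-.075,.012)),((456,54),(0,0,.042))]
# bottom near edge corner
px=np.array([P(*a,185,190,7) for a,_ in obs]); m=np.array([b for _,b in obs])
def f(p):
    c,s=np.cos(p[2]),np.sin(p[2]); X=np.c_[p[0]+c*m[:,0]-s*m[:,1],p[1]+s*m[:,0]+c*m[:,1],m[:,2]]
    return (np.array([proj("top",x) for x in X])-px).ravel()
r=least_squares(f,[.57,0,.77]); print(r.x,np.degrees(r.x[2]),np.round(r.fun,2))
E
```

```text
[5.71008115e-01 4.02669693e-05 7.65799145e-01] 43.8770589853316 [-0.69 -0.42  0.25  0.56  0.33 -0.68  0.1   0.35]
```

Call:
drive_tool(commands="-1 -0.8 0 0 0; -1 -1.6 0 0 0; -1 -2.4 0 0 0; -1 -2.5 -1 0 0; -1 -2.5 -2 0 0; -1 -2.5 -3 0 0; -1 -2.5 -4 0 0;-1 -2.5 -5 0 0")

```text
t: 0.77
tool_pos: [0.1876, 0.3791, 0.3304]
tool_rot: [0.359, 1.541, -0.362]
contact_force: [-0.4, -1.5, 0.2]
opening: 0.085
```

```bash
cat >> h.py <<'E'
from scipy.spatial.transform import Rotation as R
S0=np.array([0.571,0.0]); SY=np.radians(43.9)
def st(x,y): c,s=np.cos(SY),np.sin(SY); return np.array([S0[0]+c*x-s*y,S0[1]+s*x+c*y])
def go(x,y,z,yaw=None):
    o=ctrl.get_obs(); M=R.from_rotvec(o["tool_rot"]).as_matrix(); p=np.array(o["tool_pos"])
    u=M.T@(np.array([x,y,z])-p)/.04
    print("units",np.round(u,3),"dist",round(float(np.linalg.norm(u)),2),"rows>=",np.ceil(np.linalg.norm(u)/1.04))
    ya=np.degrees(np.arctan2(M[1,1],M[0,1])); print("jaw yaw",round(ya,2))
    if yaw is not None:
        d=(yaw-ya+90)%180-90; print("turn deg",round(d,2),"turn units (tool x down => minus)",round(-d/5,3))
E
python3 -c "
from h import *
go(.38,0,.33); go(.43,-.32,.33)
print(st(-.15,0),st(.085,.1))"
```

```text
units [ 0.018 -6.361  8.516] dist 10.63 rows>= 11.0
jaw yaw 63.66
units [  0.027 -12.976  13.185] dist 18.5 rows>= 18.0
jaw yaw 63.66
[ 0.46291733 -0.10401027] [0.56290666 0.13099427]
```

Call:
drive_tool(commands="-1 0 -0.7 0.7 1.4; -1 0 -1.3 1.5 2.8; -1 0 -2 2.2 4.2; -1 0 -2.6 3 5.6; -1 0 -3.2 3.8 7; -1 0 -3.8 4.6 8.4; -1 0 -4.4 5.4 9.8; -1 0 -5 6.2 11.2")

```text
t: 1.43
tool_pos: [0.3222, 0.0897, 0.3311]
tool_rot: [1.115, 1.266, -1.114]
contact_force: [0.6, 0.3, 0.3]
opening: 0.0854
```

```bash
python3 -c "
from h import *
go(.37,-.05,.33,-55); go(.42,-.32,.33,-55)"
```

```text
units [0.028 0.741 3.616] dist 3.69 rows>= 4.0
jaw yaw 7.31
turn deg -62.31 turn units (tool x down => minus) 12.463
units [ 0.028  1.122 10.47 ] dist 10.53 rows>= 11.0
jaw yaw 7.31
turn deg -62.31 turn units (tool x down => minus) 12.463
```

Call:
drive_tool(commands="-1 0 0.2 1 1.4; -1 0 0.4 2 2.8; -1 0 0.6 3 4.2; -1 0 0.8 4 5.6; -1 0 0.9 5 7; -1 0 1 6 8.4; -1 0 1.1 7 9.8; -1 0 1.1 8 11.2")

```text
t: 2.1
tool_pos: [0.4083, -0.2218, 0.3306]
tool_rot: [1.803, 0.68, -1.803]
contact_force: [1.1, 0.6, 0.4]
opening: 0.0854
```

```bash
python3 - <<'E'
from h import *
for n in("side","top"):
    im,d=ctrl.get_image(n); cv2.imwrite(f"pics/{n}1.png",im); np.save(f"pics/{n}1.npy",d)
o=ctrl.get_obs(); print(o["q"],o["tool_pos"])
im=cv2.imread("pics/side1.png"); cv2.imwrite("pics/side1b.png",cv2.resize(im,None,fx=1.5,fy=1.5))
E
```

```text
[-6.61491944e-01 -3.76264765e-01  1.83275661e+00 -1.26866022e-03
  1.68806950e+00  1.90336936e-01] [ 0.40780702 -0.22388939  0.32955916]
```

View pics/side1b.png

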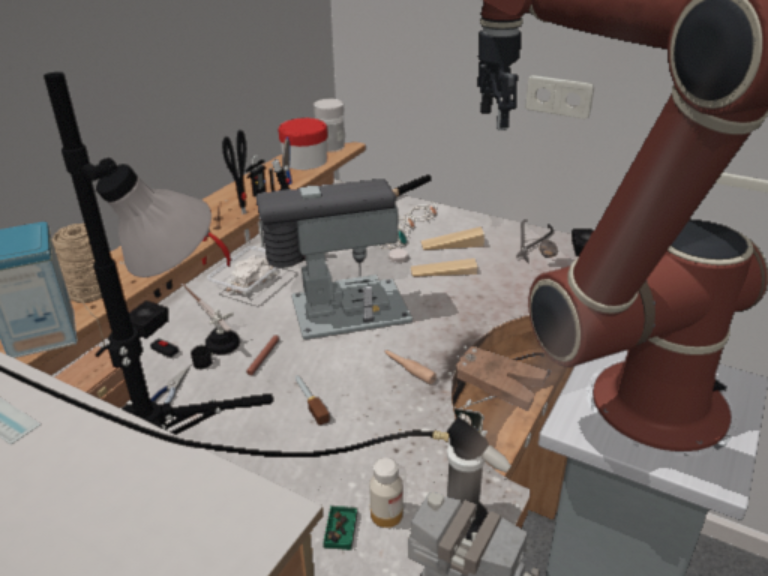

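View pics/top1.png

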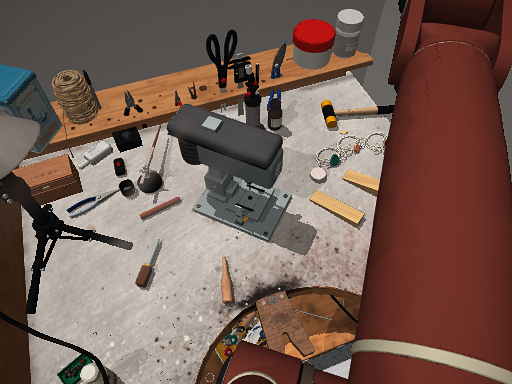

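```bash
python3 - <<'E'
from h import *
im=cv2.imread("pics/side1.png")
zoom(im,190,180,280,226,8,"pics/s1.png")
zoom(im,265,145,330,190,11,"pics/s2.png")
zoom(im,190,245,225,285,14,"pics/s3.png")
E
```

```text
(no output)
```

View pics/s1.png

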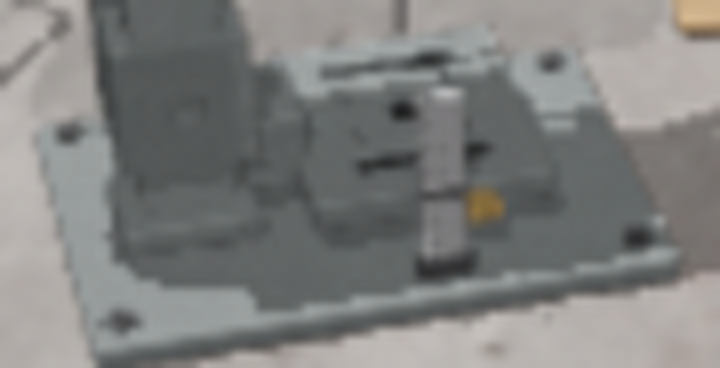

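View pics/s2.png

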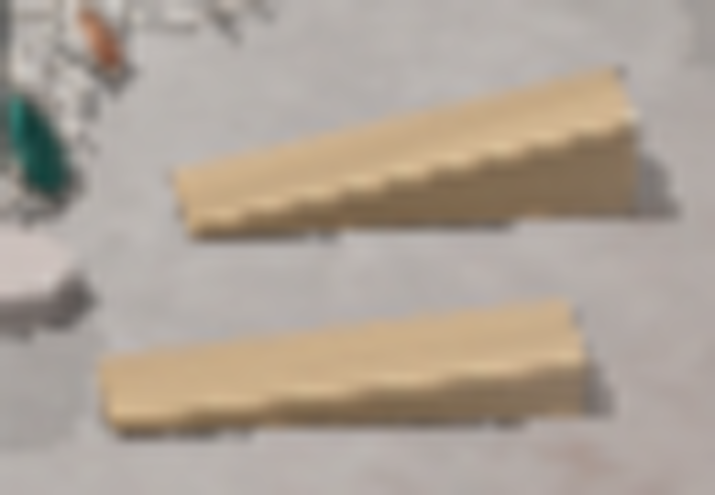

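View pics/s3.png

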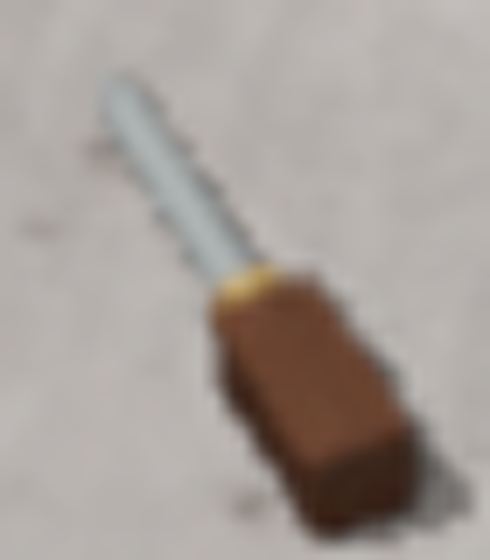

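```bash
cat > fit.py <<'E'
from h import *
from scipy.optimize import least_squares
P=lambda u,v,x0,y0,s:((u+.5)/s-.5+x0,(v+.5)/s-.5+y0)
def fit(obs,x0):
    def f(p):
        c,s=np.cos(p[2]),np.sin(p[2]); r=[]
        for n,px,m in obs: r+=list(proj(n,[p[0]+c*m[0]-s*m[1],p[1]+s*m[0]+c*m[1],m[2]])-px)
        return np.array(r)
    r=least_squares(f,x0,loss="soft_l1"); return r.x,f(r.x).reshape(-1,2)
def rep(nm,obs,x0):
    for k in ("top","side",None):
        o=[q for q in obs if k in(None,q[0])]
        x,e=fit(o,x0); print(nm,k,np.round(x[:2],4),"yaw",round(np.degrees(x[2]),2),"res",np.round(e,1).tolist())
E
python3 - <<'E'
from fit import *
t=lambda u,v,m:("top",P(u,v,185,190,7),m)
s=lambda u,v,m:("side",P(u,v,190,180,8),m)
rep("stand",[t(53,133,(.13,.075,.012)),t(582,350,(-.085,.075,.012)),t(748,36,(-.085,-.075,.012)),t(456,54,(0,0,.042)),
 s(97,353,(.13,.075,.012)),s(677,257,(-.085,.075,.012)),s(38,133,(.13,-.075,.012)),s(578,50,(-.085,-.075,.012)),s(403,110,(0,0,.042))],[.57,0,.77])
t=lambda u,v,m:("top",P(u,v,300,160,7),m)
s=lambda u,v,m:("side",P(u,v,265,145,11),m)
w=.019;L=.07
rep("wedge",[t(297,128,(L,w,.006)),t(340,66,(L,-w,.006)),t(690,186,(-L,-w,.034)),t(652,253,(-L,w,.034)),t(628,300,(-L,w,0)),
 s(175,175,(L,-w,.006)),s(190,238,(L,w,0)),s(618,68,(-L,-w,.034)),s(635,122,(-L,w,.034)),s(637,216,(-L,w,0))],[.52,-.32,.61])
t=lambda u,v,m:("top",P(u,v,60,190,4),m)
s=lambda u,v,m:("side",P(u,v,190,245,14),m)
g=.011;h=.023
rep("pin",[t(303,370,(-h,g,.022)),t(333,385,(-h,-g,.022)),t(366,308,(h,-g,.022)),t(333,294,(h,g,.022)),t(396,199,(.099,0,.011)),
 s(117,78,(.099,0,.011)),s(415,425,(-h,-g,.022)),s(318,472,(-h,g,.022)),s(318,535,(-h,g,0)),s(415,500,(-h,-g,0)),s(213,318,(h,g,.022)),s(318,283,(h,-g,.022))],[.47,.29,-.57])
E
```

```text
stand top [5.711e-01 1.000e-04] yaw 43.91 res [[-0.7, -0.4], [0.2, 0.5], [0.3, -0.7], [0.1, 0.3]]
stand side [0.5725 0.0045] yaw 44.02 res [[-0.4, 0.2], [0.9, 0.3], [-0.5, -1.0], [-0.2, -0.7], [0.4, 0.5]]
stand None [0.5722 0.0015] yaw 44.16 res [[-1.4, -0.4], [-0.3, 0.3], [-0.5, -1.0], [-0.6, 0.1], [0.4, -0.3], [1.5, -0.2], [0.0, -1.4], [0.2, -1.1], [1.0, 0.1]]
wedge top [ 0.5201 -0.3183] yaw 35.37 res [[-0.4, -0.0], [-0.2, -0.4], [0.5, -0.4], [0.1, 0.1], [-0.0, 0.7]]
wedge side [ 0.5224 -0.3152] yaw 34.82 res [[-0.3, -0.7], [-0.1, 0.6], [-0.1, -0.3], [0.7, 0.1], [-0.1, 0.2]]
wedge None [ 0.5212 -0.3178] yaw 35.32 res [[-0.8, -0.3], [-0.5, -0.6], [0.1, -0.7], [-0.4, -0.1], [-0.5, 0.5], [0.4, -0.8], [0.6, 0.4], [0.5, -0.6], [1.4, -0.3], [0.5, -0.1]]
pin top [0.4724 0.296 ] yaw -33.4 res [[-0.8, 0.6], [0.9, -1.1], [0.1, -0.3], [-0.7, 1.2], [0.6, -0.3]]
pin side [0.4749 0.2997] yaw -33.48 res [[-0.2, 0.1], [0.7, -0.0], [-0.9, -0.4], [-0.3, 1.8], [1.2, 1.3], [-0.5, -1.1], [0.3, -1.4]]
pin None [0.4745 0.2978] yaw -33.73 res [[-1.9, 0.1], [-0.2, -1.6], [-0.9, -0.8], [-1.6, 0.7], [-0.1, -0.7], [0.5, -0.3], [1.3, -0.4], [-0.3, -0.8], [0.3, 1.4], [1.7, 0.9], [0.1, -1.5], [0.9, -1.8]]
```

```bash
sed -i 's/^S0=.*/S0=np.array([0.572,0.002]); SY=np.radians(44.0)/' h.py; python3 -c "
from h import *
go(.4736,-.3504,.10,-54.8)"
```

```text
units [5.731 3.479 0.834] dist 6.76 rows>= 7.0
jaw yaw -48.81
turn deg -5.99 turn units (tool x down => minus) 1.197
```

Call:
drive_tool(commands="-1 0.7 0.5 0.1 0.6; -1 1.5 1 0.2 1.2; -1 2.3 1.5 0.4 1.2; -1 3.1 2 0.5 1.2; -1 3.9 2.5 0.6 1.2; -1 4.7 3 0.7 1.2; -1 5.7 3.48 0.83 1.2; -1 5.73 3.48 0.83 1.2")

```text
t: 2.87
tool_pos: [0.4729, -0.3437, 0.093]
tool_rot: [1.863, 0.612, -1.876]
contact_force: [-1.9, 1.9, -1.4]
opening: 0.0854
```

```bash
python3 - <<'E'
from h import *
go(.4736,-.3504,.004,-54.8)
im,d=ctrl.get_image("side"); zoom(im,240,80,400,200,5,"pics/a1.png")
E
```

```text
units [2.223 0.174 0.077] dist 2.23 rows>= 3.0
jaw yaw -54.36
turn deg -0.44 turn units (tool x down => minus) 0.088
```

View pics/a1.png

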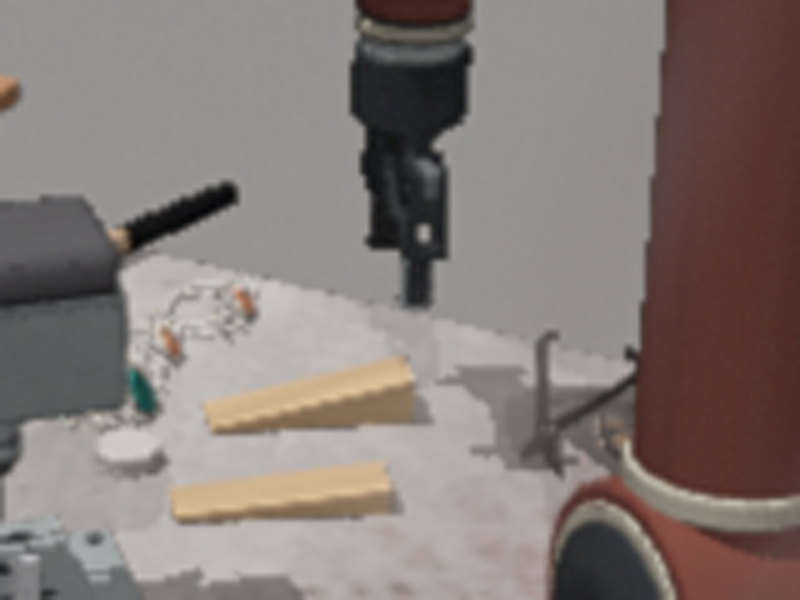

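Call:
drive_tool(commands="-1 0.6 0.1 0.08 0; -1 1.2 0.17 0.08 0.1; -1 1.8 0.17 0.08 0.1; -1 2.2 0.17 0.08 0.1; -1 2.22 0.17 0.08 0.1; -1 2.22 0.17 0.08 0.1; -1 2.22 0.17 0.08 0.1")

```text
t: 3.5
tool_pos: [0.4787, -0.3538, 0.016]
tool_rot: [1.871, 0.59, -1.867]
contact_force: [-0.1, 0.5, 0.0]
opening: 0.0854
```

```bash
python3 - <<'E'
from h import *
go(.4736,-.3504,.004,-54.8)
im,d=ctrl.get_image("side"); zoom(im,240,80,400,200,5,"pics/a2.png")
im,d=ctrl.get_image("top"); zoom(im,300,140,440,240,5,"pics/a3.png")
E
```

```text
units [ 0.3   -0.145  0.055] dist 0.34 rows>= 1.0
jaw yaw -54.81
turn deg 0.01 turn units (tool x down => minus) -0.001
```

View pics/a2.png

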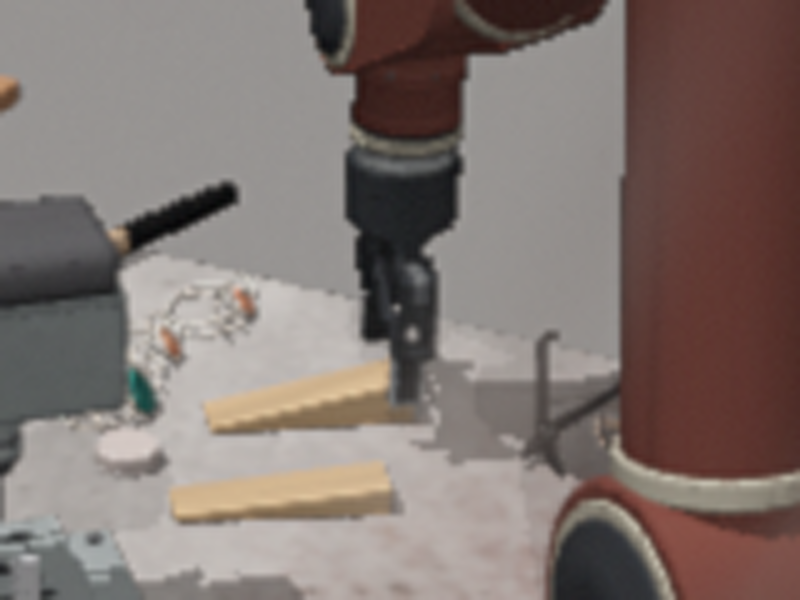

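Call:
drive_tool(commands="-1 0.15 -0.1 0.05 0; -1 0.3 -0.15 0.05 0; -1 0.3 -0.15 0.05 0; -1 0.3 -0.15 0.05 0")

```text
t: 3.93
tool_pos: [0.4716, -0.3488, 0.0005]
tool_rot: [1.871, 0.594, -1.872]
contact_force: [-0.2, 0.5, -0.8]
opening: 0.0856
```

```bash
python3 - <<'E'
from h import *
go(.4736,-.3504,.004,-54.8)
E
```

```text
units [-0.087  0.061 -0.017] dist 0.11 rows>= 1.0
jaw yaw -54.85
turn deg 0.05 turn units (tool x down => minus) -0.009
```

Call:
drive_tool(commands="-1 -0.1 0.05 0 0; 0.3 -0.1 0.05 0 0; 0.5 -0.1 0.05 0 0; 0.6 -0.1 0.05 0 0; 0.6 -0.1 0.05 0 0; 0.6 -0.1 0.05 0 0; 0.6 -0.1 0.05 0 0; 0.6 -0.1 0.05 0 0", newtons=60)

```text
t: 4.6
tool_pos: [0.4738, -0.3514, 0.0058]
tool_rot: [1.871, 0.592, -1.87]
contact_force: [0.1, -0.4, 3.3]
opening: 0.0369
```

```bash
python3 - <<'E'
from h import *
go(*st(-.16,0),.1,-46)
im,d=ctrl.get_image("side"); zoom(im,240,80,400,200,5,"pics/a4.png")
E
```

```text
units [-2.361 -5.193 -3.143] dist 6.51 rows>= 7.0
jaw yaw -54.84
turn deg 8.84 turn units (tool x down => minus) -1.769
```

View pics/a4.png

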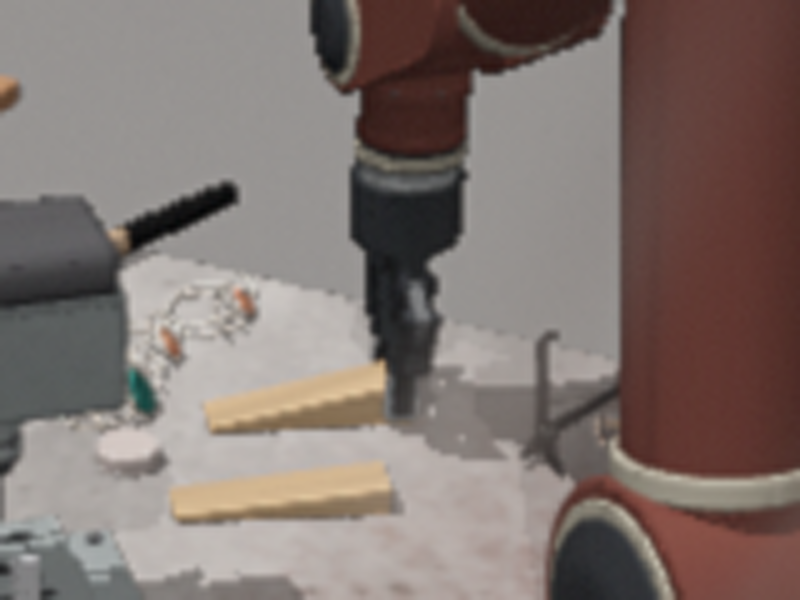

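Call:
drive_tool(commands="0.6 -0.5 0 0 0; 0.6 -1.2 0 0 0; 0.6 -1.9 0 0 0; 0.6 -2.35 -0.4 -0.2 0; 0.6 -2.35 -0.9 -0.5 0; 0.6 -2.35 -1.4 -0.9 0; 0.6 -2.35 -1.9 -1.3 -0.4; 0.6 -2.35 -2.4 -1.7 -0.8")

```text
t: 5.32
tool_pos: [0.473, -0.232, 0.0985]
tool_rot: [1.825, 0.652, -1.827]
contact_force: [0.4, 0.9, -0.9]
opening: 0.0368
```

```bash
python3 - <<'E'
from h import *
print(ctrl.get_obs()["opening"])
go(*st(-.26,0),.1,-46)
im,d=ctrl.get_image("side"); zoom(im,240,80,400,200,5,"pics/a5.png")
E
```

```text
0.03681136606211297
units [-0.033 -2.424  0.861] dist 2.57 rows>= 3.0
jaw yaw -50.78
turn deg 4.78 turn units (tool x down => minus) -0.957
```

View pics/a5.png

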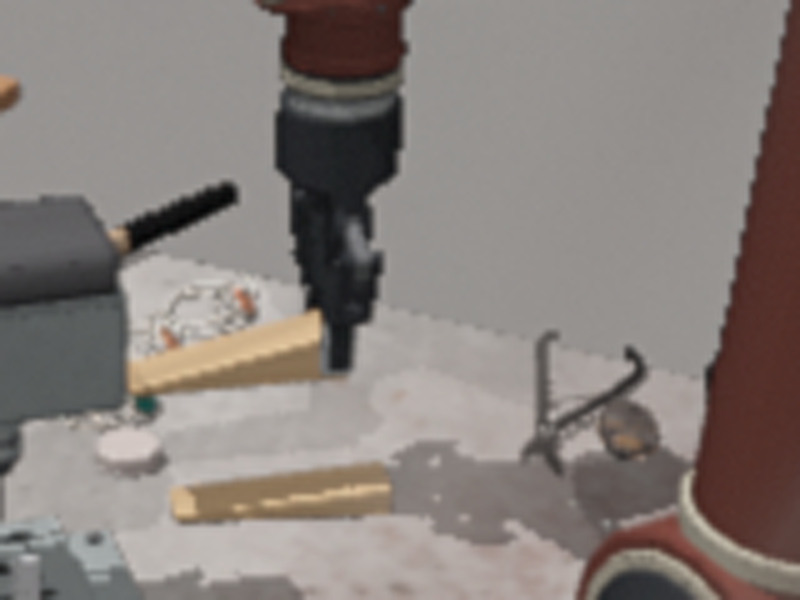

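Call:
drive_tool(commands="0.6 0 -0.6 0.2 -0.3; 0.6 0 -1.2 0.4 -0.6; 0.6 0 -1.8 0.6 -0.96; 0.6 0 -2.4 0.86 -0.96; 0.6 0 -2.42 0.86 -0.96; 0.6 0 -2.42 0.86 -0.96; 0.6 0 -2.42 0.86 -0.96; 0.6 0 -2.42 0.86 -0.96")

```text
t: 6.03
tool_pos: [0.3867, -0.1807, 0.0997]
tool_rot: [1.772, 0.714, -1.772]
contact_force: [0.5, -0.7, -1.1]
opening: 0.0372
```

```bash
python3 - <<'E'
from h import *
go(*st(-.26,0),.020,-46)
E
```

```text
units [ 1.992 -0.069 -0.004] dist 1.99 rows>= 2.0
jaw yaw -46.06
turn deg 0.06 turn units (tool x down => minus) -0.012
```

Call:
drive_tool(commands="0.6 0.5 0 0 0; 0.6 1 -0.07 0 0; 0.6 1.5 -0.07 0 0; 0.6 1.9 -0.07 0 0; 0.6 1.95 -0.07 0 0; 0.6 1.95 -0.07 0 0; 0.6 1.95 -0.07 0 0; 0.6 1.95 -0.07 0 0")

```text
t: 6.7
tool_pos: [0.3853, -0.179, 0.0228]
tool_rot: [1.773, 0.713, -1.77]
contact_force: [0.5, 0.1, -1.0]
opening: 0.0367
```

```bash
python3 - <<'E'
from h import *
go(*st(-.26,0),.019,-46)
for n,b in(("side",(180,120,330,240)),("top",(180,130,360,290))):
    im,d=ctrl.get_image(n); zoom(im,*b,4 if n=="top" else 5,f"pics/b1{n}.png"); cv2.imwrite(f"pics/b1{n}_raw.png",im)
E
```

```text
units [ 0.094 -0.012 -0.   ] dist 0.09 rows>= 1.0
jaw yaw -46.05
turn deg 0.05 turn units (tool x down => minus) -0.009
```

View pics/b1side.png

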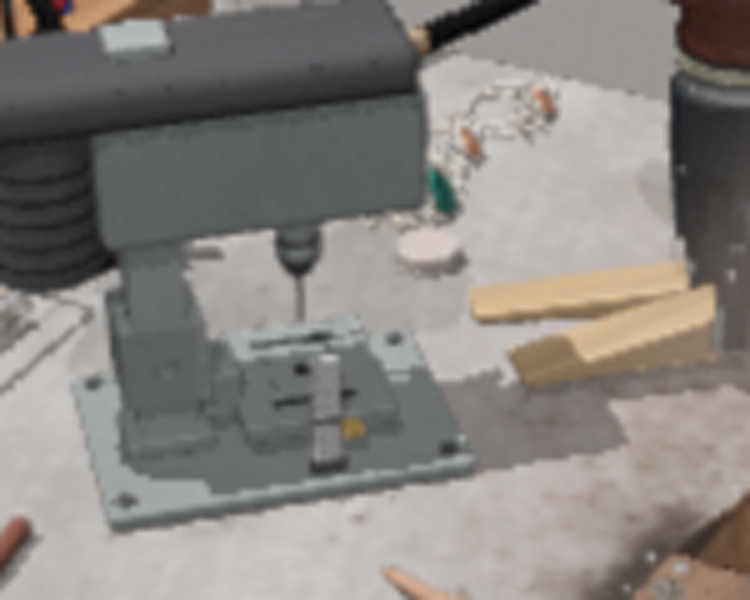

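View pics/b1top.png

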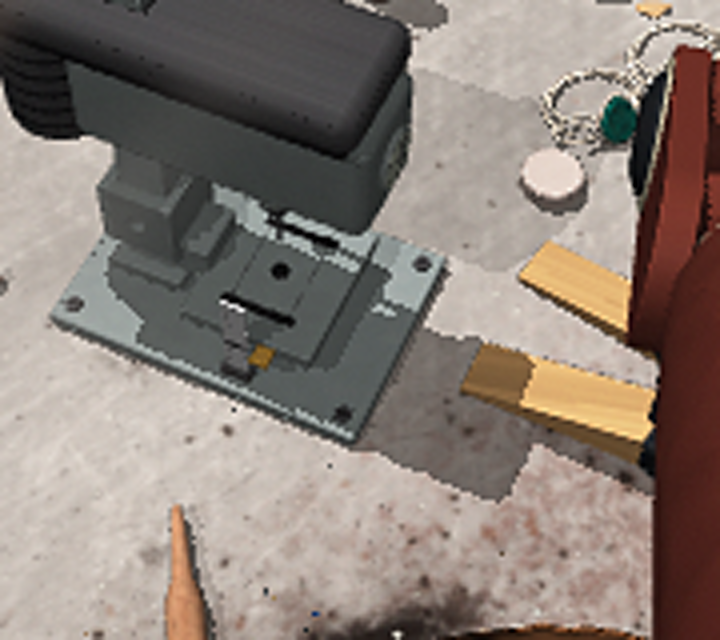

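```bash
python3 - <<'E'
from h import *
P=lambda u,v,x0,y0,s:((u+.5)/s-.5+x0,(v+.5)/s-.5+y0)
def rel(p,o): d=np.array(p[:2])-o; c,s=np.cos(SY),np.sin(SY); return [round(float(c*d[0]+s*d[1]),4),round(float(-s*d[0]+c*d[1]),4)]
for a in[(482,343),(462,388)]: print("top tip",rel(onz("top",*P(*a,180,130,4),.023),np.array([.571,.0001])))
for nm,a,z in[("tipfar top",(508,352),.023),("tip near bottom",(521,386),.017),("tip near top",(517,372),.023)]: print("side",nm,rel(onz("side",*P(*a,180,120,5),z),np.array([.5725,.0045])))
E
```

```text
top tip [-0.131, -0.0168]
top tip [-0.1319, 0.0184]
side tipfar top [-0.131, -0.0156]
side tip near bottom [-0.1303, 0.0136]
side tip near top [-0.1297, 0.007]
```

Call:
drive_tool(commands="0.6 0.06 -0.01 -0.5 0; 0.6 0.06 -0.01 -1 0; 0.6 0.06 -0.01 -1.5 0; 0.6 0.06 -0.01 -2 0; 0.6 0.06 -0.01 -2.4 0; 0.6 0.06 -0.01 -2.7 0; 0.6 0.06 -0.01 -2.8 0; 0.6 0.06 -0.01 -2.8 0")

```text
t: 7.47
tool_pos: [0.4651, -0.0998, 0.0194]
tool_rot: [1.771, 0.715, -1.77]
contact_force: [-0.1, -0.1, -0.9]
opening: 0.0374
```

```bash
python3 - <<'E'
from h import *
go(*st(-.12,0),.018,-46)
for n,b in(("side",(180,120,330,240)),):
    im,d=ctrl.get_image(n); zoom(im,*b,4 if n=="top" else 5,f"pics/b2{n}.png")
E
```

```text
units [ 0.036  0.025 -0.69 ] dist 0.69 rows>= 1.0
jaw yaw -45.97
turn deg -0.03 turn units (tool x down => minus) 0.007
```

View pics/b2side.png

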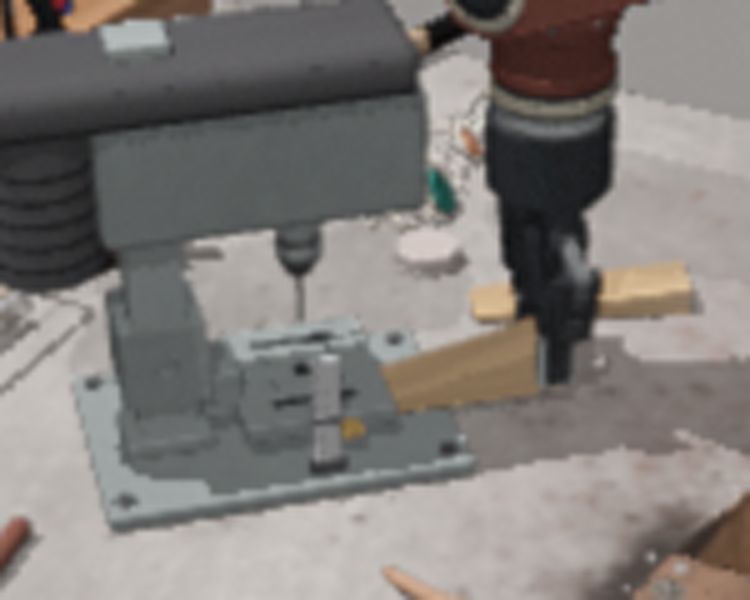

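```bash
python3 - <<'E'
from h import *
im,d=ctrl.get_image("side"); zoom(im,180,20,380,220,3,f"pics/b3.png"); np.save("pics/b3.npy",d); cv2.imwrite("pics/b3raw.png",im)
K,T=cam("side")
def rel3(u,v):
    p=dep("side",u,v,d); q=p[:2]-np.array([.5725,.0045]); c,s=np.cos(SY),np.sin(SY); return np.round([c*q[0]+s*q[1],-s*q[0]+c*q[1],p[2]],3)
for v in range(90,160,5):
    row=[u for u in range(255,310) if 0<d[v,u]<.97 and rel3(u,v)[1]<.08 and rel3(u,v)[1]>-.1 and rel3(u,v)[2]>.03 and rel3(u,v)[0]<-.08]
    if row: print(v,row[0],rel3(row[0],v),rel3(row[len(row)//2],v),row[-1],rel3(row[-1],v))
E
```

```text
(no output)
```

View pics/b3.png

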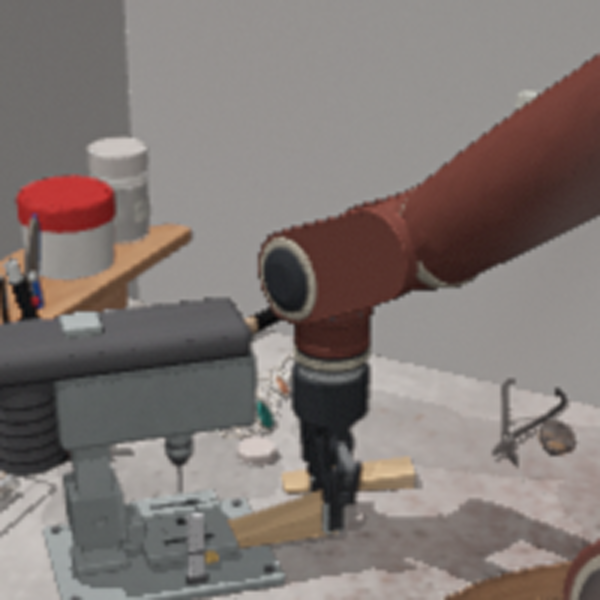

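```bash
python3 - <<'E'
from h import *
d=np.load("pics/b3.npy")
def rel3(u,v):
    p=dep("side",u,v,d); q=p[:2]-np.array([.5725,.0045]); c,s=np.cos(SY),np.sin(SY); return np.round([c*q[0]+s*q[1],-s*q[0]+c*q[1],p[2]],3)
for zu,zv in[(263,270),(270,295),(280,312),(288,318),(300,318),(275,250),(290,280),(299,340),(330,340),(368,340),(297,365),(330,365),(366,365),(297,400),(330,400),(365,400),(250,310),(240,325),(250,400)]:
    u,v=180+zu/3,20+zv/3; print((zu,zv),rel3(u,v))
E
```

```text
(263, 270) [-0.08   0.01   0.302]
(270, 295) [-0.085  0.017  0.28 ]
(280, 312) [-0.095  0.013  0.261]
(288, 318) [-0.099  0.025  0.26 ]
(300, 318) [-0.106  0.04   0.265]
(275, 250) [-0.088  0.02   0.324]
(290, 280) [-0.095  0.044  0.305]
(299, 340) [-0.115  0.009  0.228]
(330, 340) [-0.137  0.032  0.236]
(368, 340) [-0.179  0.019  0.224]
(297, 365) [-0.119 -0.009  0.193]
(330, 365) [-0.138  0.033  0.211]
(366, 365) [-0.181  0.01   0.193]
(297, 400) [-0.113  0.012  0.167]
(330, 400) [-0.138  0.037  0.177]
(365, 400) [-0.177  0.024  0.164]
(250, 310) [-0.239 -0.621 -0.039]
(240, 325) [-0.053  0.033  0.262]
(250, 400) [-0.062  0.032  0.185]
```

Call:
drive_tool(commands="0.6 -0.05 0 0.5 0; 0.6 -0.05 0 1 0; 0.6 -0.05 0 1.5 0; 0.6 -0.05 0 2 0; 0.6 -0.05 0 2.2 0; 0.6 -0.05 0 2.2 0; 0.6 -0.05 0 2.2 0")

```text
t: 8.15
tool_pos: [0.4009, -0.1614, 0.021]
tool_rot: [1.774, 0.714, -1.773]
contact_force: [0.3, -1.5, -0.8]
opening: 0.0369
```

```bash
python3 - <<'E'
from h import *
go(*st(-.235,0),.0055,-46)
E
```

```text
units [ 0.387  0.032 -0.04 ] dist 0.39 rows>= 1.0
jaw yaw -46.15
turn deg 0.15 turn units (tool x down => minus) -0.031
```

Call:
drive_tool(commands="0.6 0.2 0.03 0 0; 0.6 0.38 0.03 0 0; 0.6 0.38 0.03 0 0; -0.3 0.38 0.03 0 0; -0.3 0.38 0.03 0 0; -0.3 0.2 0.03 0 0; -0.3 0.02 0.03 0.1 0; -0.3 0.02 0.03 0.19 0")

```text
t: 8.82
tool_pos: [0.3974, -0.168, 0.0219]
tool_rot: [1.772, 0.713, -1.769]
contact_force: [0.9, -0.4, -0.0]
opening: 0.0556
```

```bash
python3 - <<'E'
from h import *
go(*st(-.2425,0),.020,-46)
im,d=ctrl.get_image("side"); zoom(im,250,100,350,210,6,f"pics/c1.png")
E
```

```text
units [ 0.048 -0.026 -0.029] dist 0.06 rows>= 1.0
jaw yaw -46.0
turn deg 0.0 turn units (tool x down => minus) -0.001
```

View pics/c1.png

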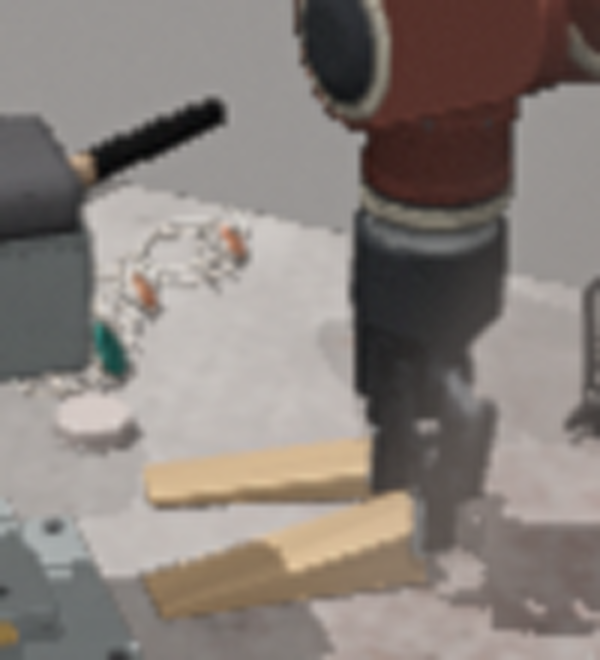

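Call:
drive_tool(commands="0.6 0.03 -0.03 -0.03 0; 0.6 0.03 -0.03 -0.03 0; 0.6 0.03 -0.03 -0.03 0; 0.6 0.03 -0.03 -0.03 0; 0.6 0.03 -0.03 -0.03 0; 0.6 0.03 -0.03 -0.03 0", newtons=80)

```text
t: 9.37
tool_pos: [0.3967, -0.1658, 0.0195]
tool_rot: [1.772, 0.715, -1.772]
contact_force: [-2.2, 0.6, 5.9]
opening: 0.0354
```

```bash
python3 - <<'E'
from h import *
go(*st(-.2425,0),.0345,-46)
im,d=ctrl.get_image("side"); zoom(im,250,100,350,210,6,f"pics/c2.png")
im,d=ctrl.get_image("top"); zoom(im,250,170,350,270,6,f"pics/c3.png")
E
```

```text
units [-0.374  0.027 -0.005] dist 0.38 rows>= 1.0
jaw yaw -46.04
turn deg 0.04 turn units (tool x down => minus) -0.008
```

View pics/c2.png

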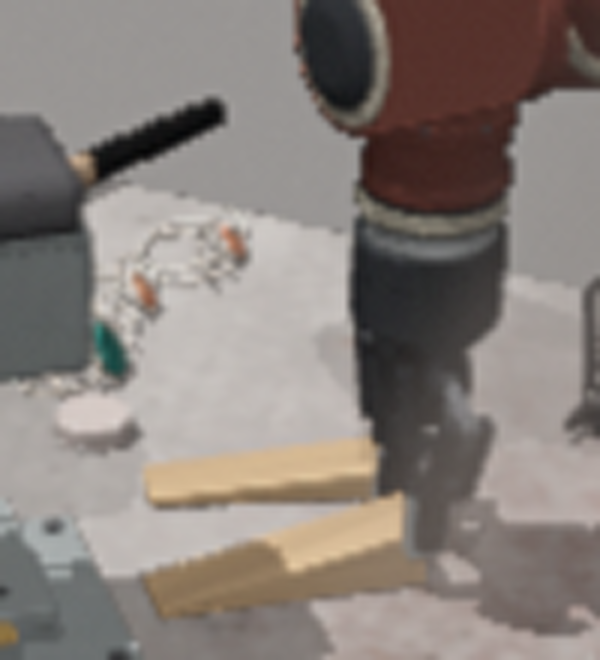

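View pics/c3.png

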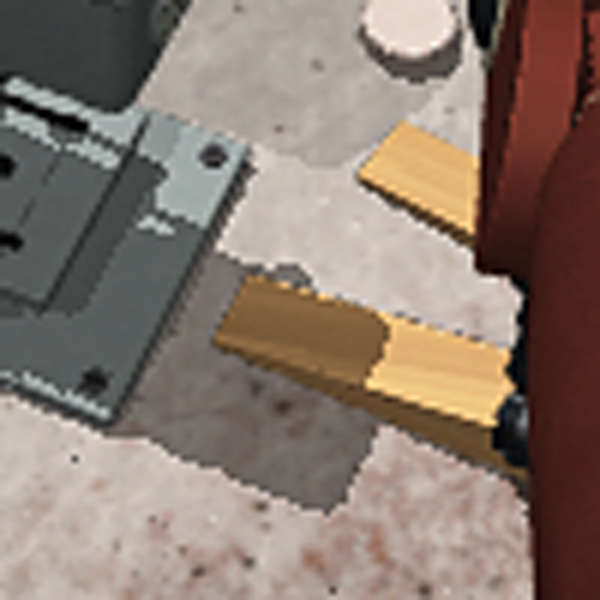

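Call:
drive_tool(commands="0.6 -0.15 0 0 0; 0.6 -0.3 0.02 0 0; 0.6 -0.4 0.02 0 0; 0.6 -0.4 0.02 0 0; 0.6 -0.4 0.02 0 0")

```text
t: 9.88
tool_pos: [0.3972, -0.1662, 0.0352]
tool_rot: [1.772, 0.715, -1.771]
contact_force: [0.5, -0.2, -1.8]
opening: 0.0355
```

```bash
python3 - <<'E'
from h import *
go(*st(-.157,0),.0345,-46)
im,d=ctrl.get_image("side"); zoom(im,250,100,350,210,6,f"pics/c4.png")
E
```

```text
units [ 0.018  0.01  -2.14 ] dist 2.14 rows>= 3.0
jaw yaw -46.04
turn deg 0.04 turn units (tool x down => minus) -0.008
```

View pics/c4.png

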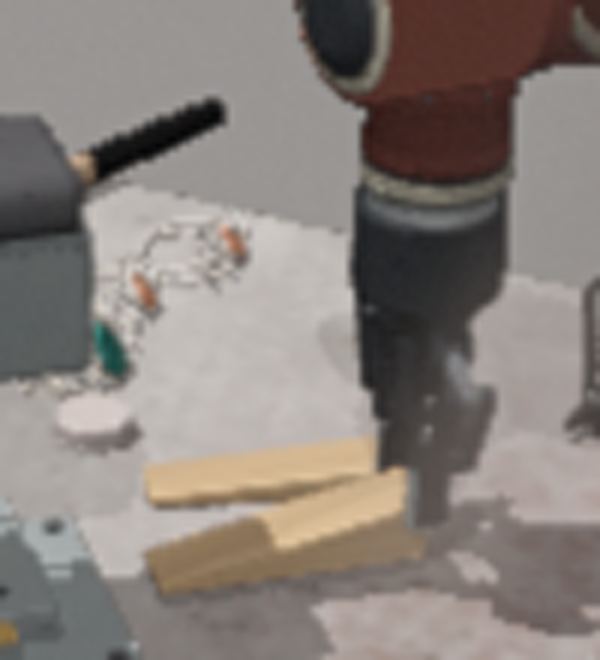

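Call:
drive_tool(commands="0.6 0 0.01 -0.5 0; 0.6 0 0.01 -1 0; 0.6 0.03 0.01 -1.5 0; 0.6 0.05 0.01 -1.9 0; 0.6 0.05 0.01 -2.1 0; 0.6 0.05 0.01 -2.14 0; 0.6 0.05 0.01 -2.14 0")

```text
t: 10.52
tool_pos: [0.4586, -0.1068, 0.0326]
tool_rot: [1.771, 0.716, -1.772]
contact_force: [0.2, -0.7, -1.7]
opening: 0.0354
```

```bash
python3 - <<'E'
from h import *
go(*st(-.134,0),.032,-46)
im,d=ctrl.get_image("side"); zoom(im,190,80,310,220,5,f"pics/c5.png"); np.save("pics/c5.npy",d)
im,d=ctrl.get_image("top"); zoom(im,180,100,360,250,4,f"pics/c6.png")
E
```

```text
units [ 0.014  0.012 -0.579] dist 0.58 rows>= 1.0
jaw yaw -45.99
turn deg -0.01 turn units (tool x down => minus) 0.002
```

View pics/c5.png

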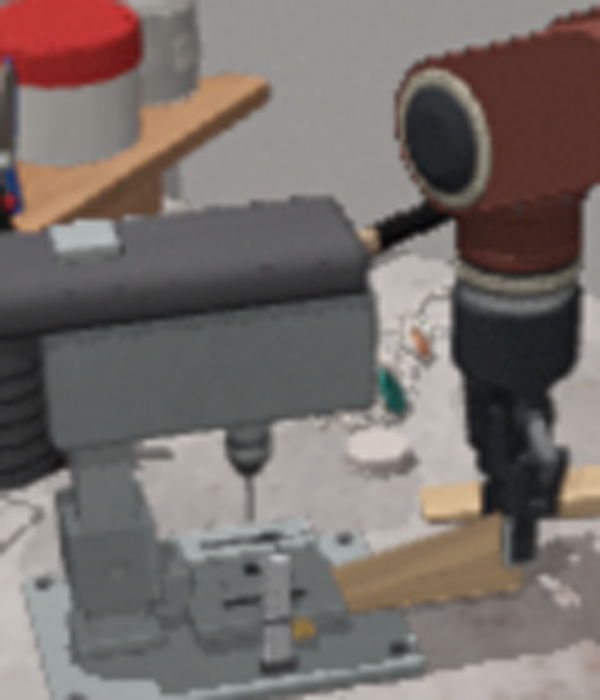

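View pics/c6.png

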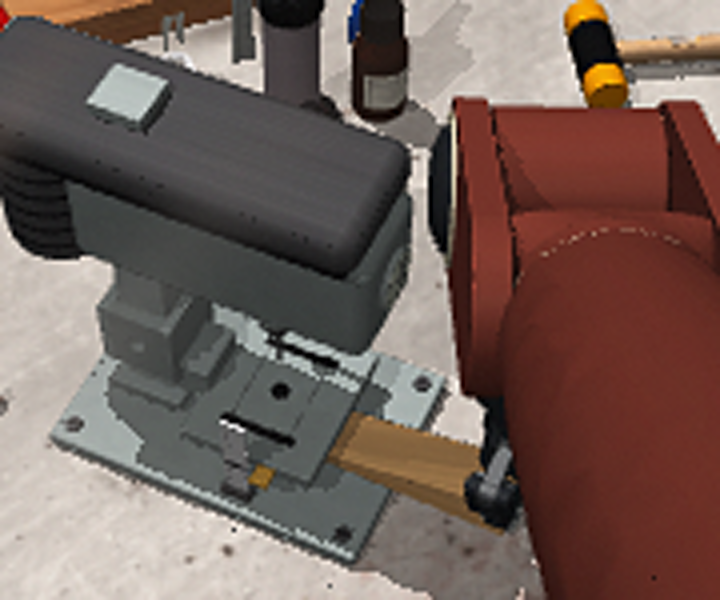

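Call:
drive_tool(commands="0.6 0.01 0.01 -0.15 0; 0.6 0.02 0.01 -0.3 0; 0.6 0.02 0.01 -0.45 0; 0.6 0.02 0.01 -0.55 0; 0.6 0.02 0.01 -0.58 0; 0.6 0.02 0.01 -0.58 0")

```text
t: 11.12
tool_pos: [0.4751, -0.0918, 0.0317]
tool_rot: [1.768, 0.715, -1.774]
contact_force: [-2.7, -3.9, -0.2]
opening: 0.0358
```

```bash
python3 - <<'E'
from h import *
go(*st(-.134,0),.032,-46)
im,d=ctrl.get_image("side"); zoom(im,190,80,310,220,5,f"pics/c7.png"); np.save("pics/c7.npy",d)
def rel3(u,v):
    p=dep("side",u,v,d); q=p[:2]-np.array([.5725,.0045]); c,s=np.cos(SY),np.sin(SY); return np.round([c*q[0]+s*q[1],-s*q[0]+c*q[1],p[2]],3)
im2,d2=ctrl.get_image("top"); zoom(im2,180,100,360,250,4,f"pics/c8.png")
E
```

```text
units [-0.008 -0.005 -0.022] dist 0.02 rows>= 1.0
jaw yaw -45.99
turn deg -0.01 turn units (tool x down => minus) 0.002
```

View pics/c7.png

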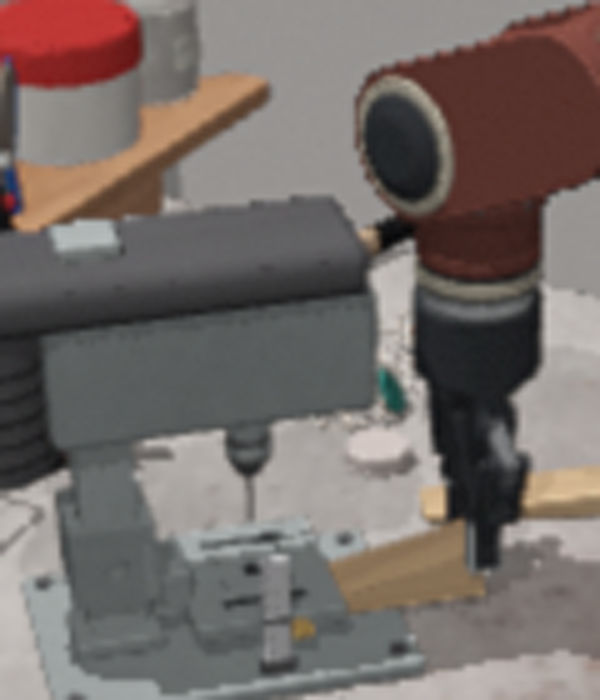

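View pics/c8.png

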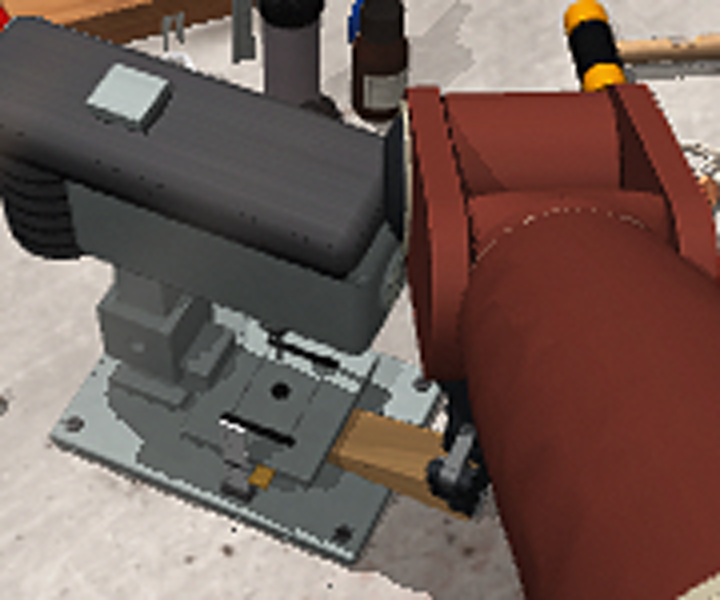

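```bash
python3 - <<'E'
from h import *
d=np.load("pics/c7.npy")
def rel3(u,v):
    p=dep("side",u,v,d); q=p[:2]-np.array([.5725,.0045]); c,s=np.cos(SY),np.sin(SY); return np.round([c*q[0]+s*q[1],-s*q[0]+c*q[1],p[2]],3)
for zu,zv in[(360,110),(362,140),(370,165),(380,185),(390,200),(400,208),(410,210),(420,212),(435,205),(330,203),(340,208),(350,220),(360,240),(300,215),(200,230),(367,300),(370,400)]:
    print((zu,zv),rel3(190+zu/5,80+zv/5))
E
```

```text
(360, 110) [-0.069 -0.004  0.32 ]
(362, 140) [-0.069 -0.002  0.304]
(370, 165) [-0.07   0.01   0.294]
(380, 185) [-0.076  0.01   0.282]
(390, 200) [-0.08   0.014  0.275]
(400, 208) [-0.085  0.018  0.271]
(410, 210) [-0.087  0.03   0.275]
(420, 212) [-0.09   0.037  0.276]
(435, 205) [-0.097  0.043  0.282]
(330, 203) [-0.054 -0.016  0.263]
(340, 208) [-0.06  -0.015  0.26 ]
(350, 220) [-0.062 -0.001  0.259]
(360, 240) [-0.061  0.023  0.258]
(300, 215) [-0.037 -0.013  0.259]
(200, 230) [ 0.021 -0.004  0.262]
(367, 300) [-0.063  0.029  0.225]
(370, 400) [-0.065  0.026  0.16 ]
```

Call:
drive_tool(commands="0.6 0 0 -0.06 0; 0.6 0 0 -0.12 0; 0.6 0 0 -0.18 0; 0.6 0 0 -0.22 0; 0.6 0 0 -0.22 0; 0.6 0 0 -0.22 0")

```text
t: 11.72
tool_pos: [0.4804, -0.0865, 0.0316]
tool_rot: [1.765, 0.715, -1.777]
contact_force: [-7.0, -7.0, 2.6]
opening: 0.0351
```

```bash
python3 - <<'E'
from h import *
go(*st(-.134,0),.032,-46)
im,d=ctrl.get_image("side"); zoom(im,190,80,310,220,5,f"pics/c9.png")
E
```

```text
units [-0.009 -0.001  0.167] dist 0.17 rows>= 1.0
jaw yaw -45.98
turn deg -0.02 turn units (tool x down => minus) 0.005
```

View pics/c9.png

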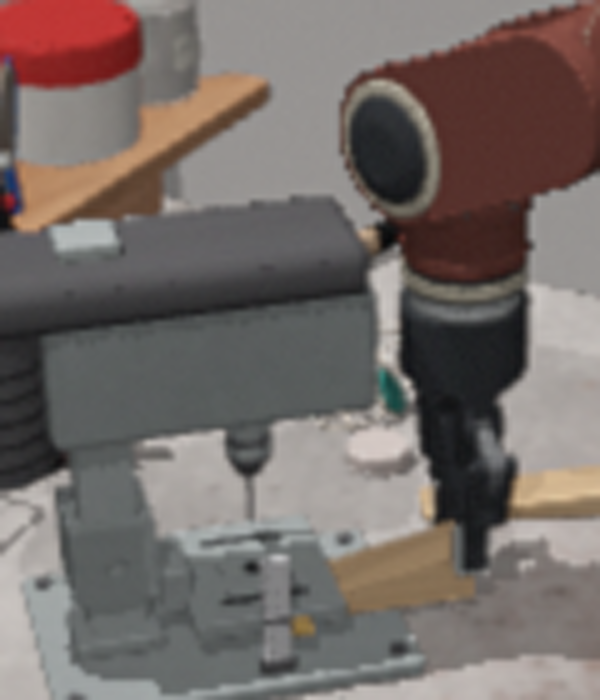

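Call:
drive_tool(commands="0 0 0 0 0; -0.4 0 0 0 0; -0.4 0 0 0 0; -0.4 0 0 0.3 0; -0.4 0 0 0.9 0; -0.4 0 0 1.6 0; -0.4 -0.5 0 2.2 0; -0.4 -1 0 2.4 0")

```text
t: 12.43
tool_pos: [0.4096, -0.1524, 0.0708]
tool_rot: [1.771, 0.717, -1.777]
contact_force: [0.6, 1.2, 0.5]
opening: 0.0599
```

```bash
python3 - <<'E'
from h import *
go(*st(-.20,0),.07,44)
im,d=ctrl.get_image("side"); zoom(im,190,110,310,220,6,f"pics/d1.png")
im,d=ctrl.get_image("top"); zoom(im,180,150,320,260,5,f"pics/d2.png")
E
```

```text
units [ 0.018  0.041 -0.602] dist 0.6 rows>= 1.0
jaw yaw -46.14
turn deg -89.86 turn units (tool x down => minus) 17.973
```

View pics/d1.png

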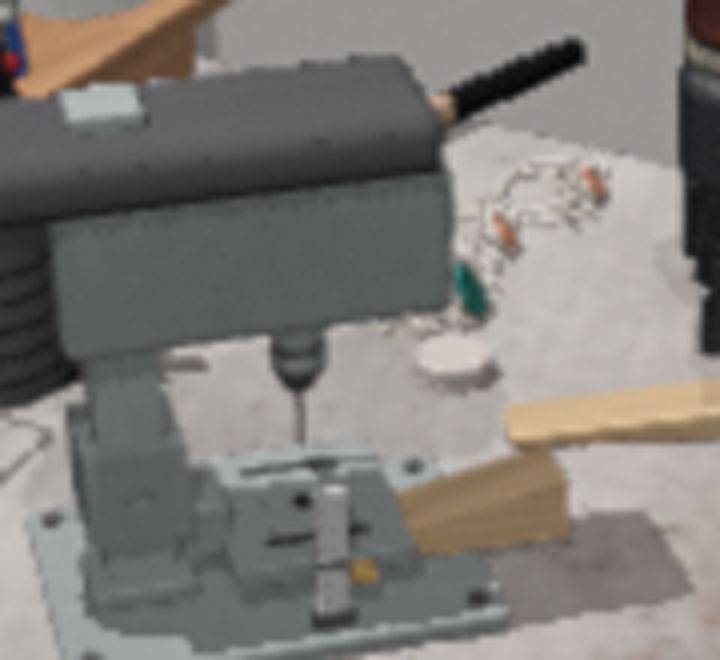

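View pics/d2.png

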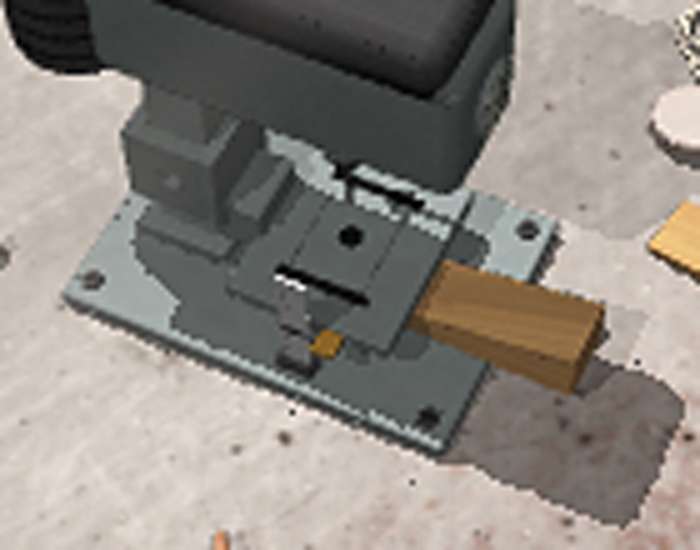

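```bash
python3 - <<'E'
from h import *
P=lambda u,v,x0,y0,s:((u+.5)/s-.5+x0,(v+.5)/s-.5+y0)
def rel(p,o): d=np.array(p[:2])-o; c,s=np.cos(SY),np.sin(SY); return [round(float(c*d[0]+s*d[1]),4),round(float(-s*d[0]+c*d[1]),4)]
for a,z in[((604,305),.046),((580,360),.046),((573,390),.012)]: print("top",rel(onz("top",*P(*a,180,150,5),z),np.array([.571,.0001])))
for a,z in[((553,447),.046),((568,481),.046),((568,540),.012)]: print("side",rel(onz("side",*P(*a,190,110,6),z),np.array([.5725,.0045])))
E
```

```text
top [-0.13, -0.0159]
top [-0.1311, 0.018]
top [-0.1292, 0.0157]
side [-0.1314, -0.0128]
side [-0.1293, 0.0192]
side [-0.1295, 0.0211]
```

Call:
drive_tool(commands="-1 0 0 0.2 -1.4; -1 0 0 0.3 -2.8; -1 0 0 0.3 -4.2; -1 0 0 0.3 -5.6; -1 0 0 0.3 -7; -1 0 0 0.3 -8.4; -1 0 0 0.3 -9.8; -1 0 0 0.3 -11.2")

```text
t: 13.2
tool_pos: [0.4043, -0.1595, 0.0712]
tool_rot: [1.075, 1.29, -1.075]
contact_force: [-0.8, -0.0, 0.1]
opening: 0.0856
```

Call:
drive_tool(commands="-1 0 0 0 -1.4; -1 0 0 0 -2.8; -1 0 0 0 -4.2; -1 0 0 0 -5.6; -1 0 0 0 -6.8; -1 0 0 0 -6.8; -1 0 0 0 -6.8")

```text
t: 13.78
tool_pos: [0.4043, -0.1597, 0.0715]
tool_rot: [0.63, 1.478, -0.63]
contact_force: [0.4, 0.2, 0.8]
opening: 0.0855
```

```bash
python3 - <<'E'
from h import *
go(*st(-.235,0),.03,44)
E
```

```text
units [ 1.037 -0.052  0.006] dist 1.04 rows>= 1.0
jaw yaw 43.83
turn deg 0.17 turn units (tool x down => minus) -0.034
```

Call:
drive_tool(commands="-1 0.3 0 0 0; -1 0.6 0 0 0; -1 0.9 0 0 0; -1 1.04 0 0 0; -1 1.04 0 0 0; -1 1.04 0 0 0; -1 1.04 0 0 0")

```text
t: 14.37
tool_pos: [0.405, -0.1603, 0.0311]
tool_rot: [0.628, 1.477, -0.628]
contact_force: [-0.5, -0.2, -0.3]
opening: 0.0851
```

```bash
python3 - <<'E'
from h import *
go(*st(-.195,0),.03,44)
im,d=ctrl.get_image("side"); zoom(im,230,100,350,220,6,f"pics/d3.png");np.save("pics/d3.npy",d)
im,d=ctrl.get_image("top"); zoom(im,240,150,360,260,6,f"pics/d4.png")
E
```

```text
units [ 0.029  0.947 -0.019] dist 0.95 rows>= 1.0
jaw yaw 43.93
turn deg 0.07 turn units (tool x down => minus) -0.015
```

View pics/d3.png

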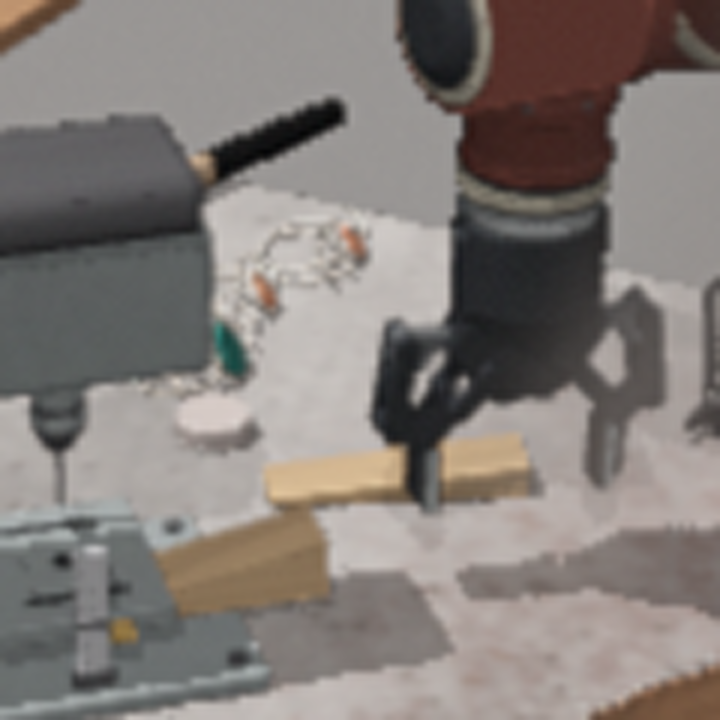

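View pics/d4.png

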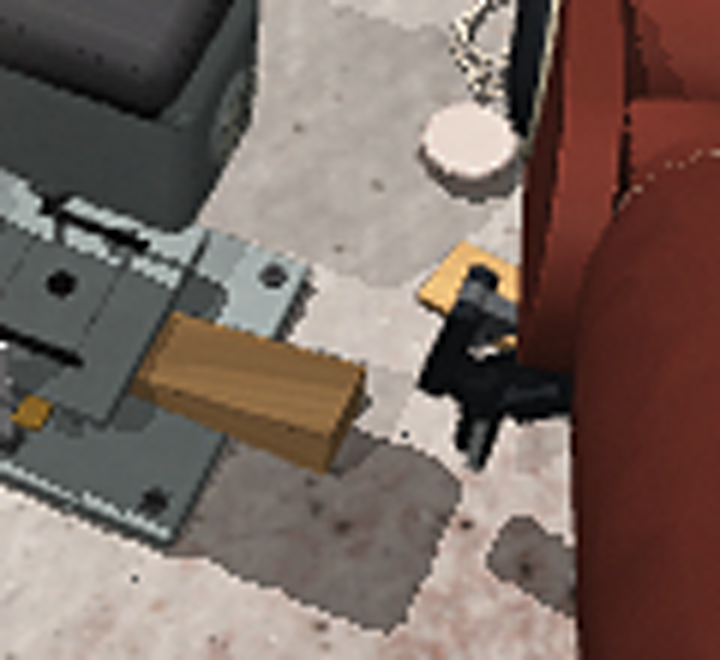

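Call:
drive_tool(commands="-0.5 0.2 0 0 0; -0.5 0.45 0 0 0; -0.5 0.46 0.2 -0.02 0; -0.5 0.46 0.5 -0.02 0; -0.5 0.46 0.8 -0.02 0; -0.5 0.46 1.1 -0.02 0; -0.5 0.46 1.3 -0.02 0; -0.5 0.46 1.3 -0.02 0")

```text
t: 15.13
tool_pos: [0.442, -0.1223, 0.0118]
tool_rot: [0.627, 1.479, -0.627]
contact_force: [0.6, 0.4, -0.3]
opening: 0.064
```

```bash
python3 - <<'E'
from h import *
go(*st(-.150,0),.0125,44)
im,d=ctrl.get_image("side"); zoom(im,230,100,350,220,6,f"pics/d5.png");np.save("pics/d5.npy",d)
E
```

```text
units [-0.017  0.746  0.022] dist 0.75 rows>= 1.0
jaw yaw 44.05
turn deg -0.05 turn units (tool x down => minus) 0.01
```

View pics/d5.png

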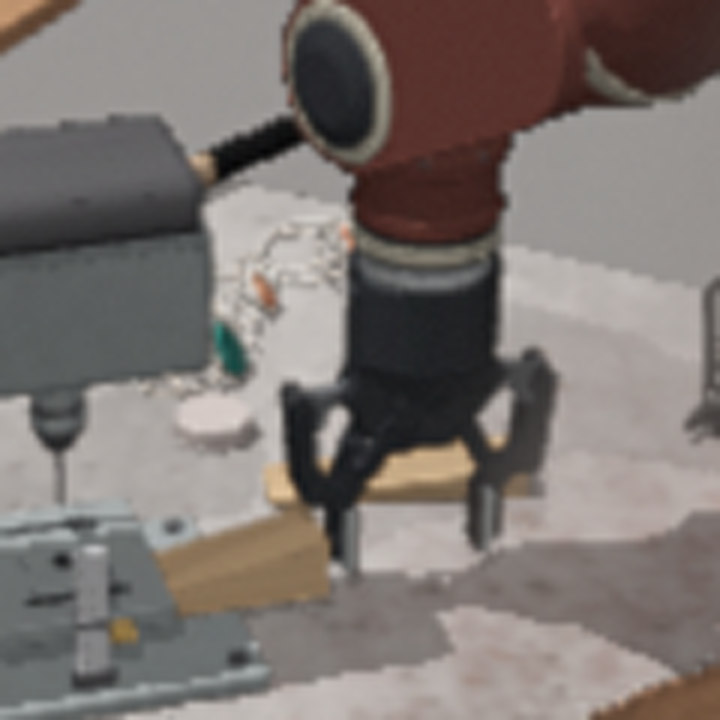

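Call:
drive_tool(commands="-0.5 -0.15 0.1 0.02 0; -0.5 -0.15 0.2 0.02 0; -0.5 -0.15 0.3 0.02 0; -0.5 -0.15 0.4 0.02 0; -0.5 -0.15 0.5 0.02 0; -0.5 -0.15 0.6 0.02 0; -0.5 -0.15 0.7 0.02 0; -0.5 -0.15 0.7 0.02 0")

```text
t: 15.85
tool_pos: [0.4605, -0.1062, 0.0181]
tool_rot: [0.624, 1.481, -0.632]
contact_force: [-6.6, -6.8, 3.0]
opening: 0.0637
```

```bash
python3 - <<'E'
from h import *
go(*st(-.150,0),.0175,44)
im,d=ctrl.get_image("side"); zoom(im,190,100,310,220,6,f"pics/d6.png");np.save("pics/d6.npy",d)
E
```

```text
units [ 0.015  0.134 -0.011] dist 0.14 rows>= 1.0
jaw yaw 43.97
turn deg 0.03 turn units (tool x down => minus) -0.006
```

View pics/d6.png

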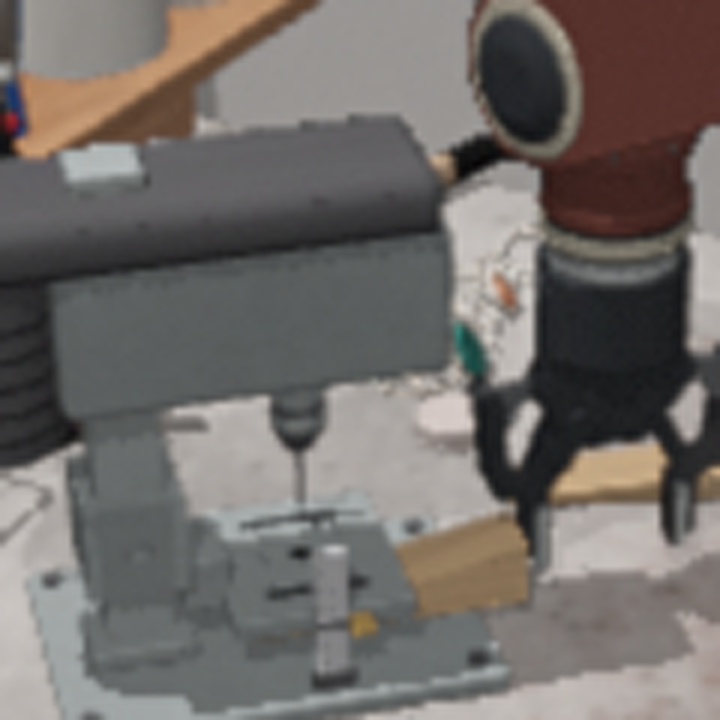

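```bash
python3 - <<'E'
from h import *
P=lambda u,v,x0,y0,s:((u+.5)/s-.5+x0,(v+.5)/s-.5+y0)
def rel(p,o): d=np.array(p[:2])-o; c,s=np.cos(SY),np.sin(SY); return [round(float(c*d[0]+s*d[1]),4),round(float(-s*d[0]+c*d[1]),4)]
for a,z in[((528,541),.046),((528,600),.012)]: print("side",rel(onz("side",*P(*a,190,100,6),z),np.array([.5725,.0045])))
E
```

```text
side [-0.1103, 0.014]
side [-0.1102, 0.0158]
```

Call:
drive_tool(commands="-0.5 0 -0.15 0 0; -0.5 -0.15 -0.15 0 0; -0.5 -0.3 -0.15 0 0; -0.5 -0.3 0 0 0; -0.5 -0.3 0.1 0 0; -0.5 -0.3 0.2 0 0; -0.5 -0.3 0.3 0 0; -0.5 -0.3 0.3 0 0")

```text
t: 16.57
tool_pos: [0.4706, -0.0987, 0.032]
tool_rot: [0.621, 1.478, -0.632]
contact_force: [-11.7, -10.5, 10.6]
opening: 0.0642
```

```bash
python3 - <<'E'
from h import *
go(*st(-.130,0),.030,44)
im,d=ctrl.get_image("side"); zoom(im,190,100,310,220,6,f"pics/d7.png");np.save("pics/d6.npy",d)
E
```

```text
units [ 0.047  0.323 -0.05 ] dist 0.33 rows>= 1.0
jaw yaw 44.06
turn deg -0.06 turn units (tool x down => minus) 0.012
```

View pics/d7.png

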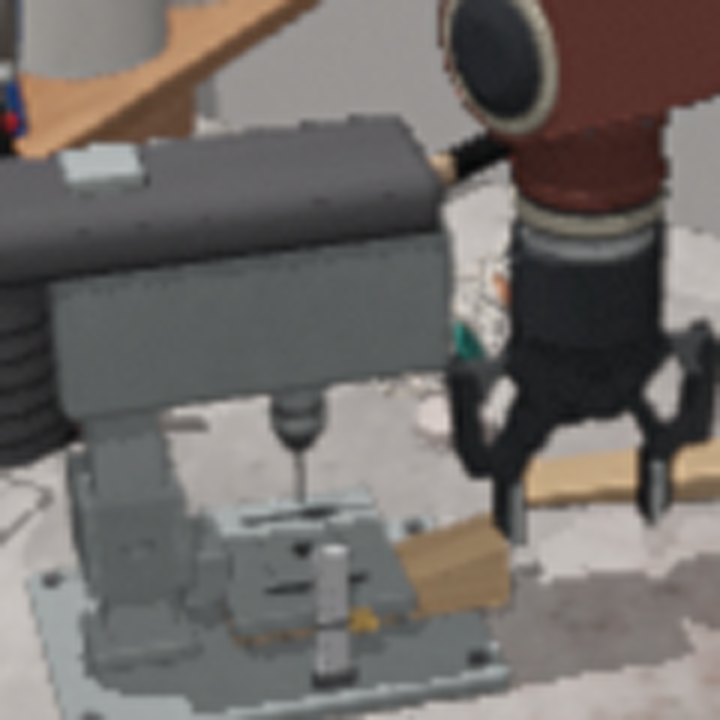

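Call:
drive_tool(commands="-0.5 -0.03 0.08 -0.03 0; -0.5 -0.05 0.14 -0.05 0; -0.5 -0.05 0.2 -0.05 0; -0.5 -0.05 0.26 -0.05 0; -0.5 -0.05 0.28 -0.05 0; -0.5 -0.05 0.28 -0.05 0")

```text
t: 17.12
tool_pos: [0.4762, -0.0885, 0.0324]
tool_rot: [0.623, 1.481, -0.632]
contact_force: [-8.4, -8.2, 4.5]
opening: 0.0635
```

```bash
python3 - <<'E'
from h import *
go(*st(-.1295,0),.032,44)
im,d=ctrl.get_image("side"); zoom(im,190,100,310,220,6,f"pics/d8.png"); cv2.imwrite("pics/d8raw.png",im); zoom(im,205,185,285,230,9,"pics/d8z.png")
E
```

```text
units [0.01  0.057 0.035] dist 0.07 rows>= 1.0
jaw yaw 44.03
turn deg -0.03 turn units (tool x down => minus) 0.006
```

View pics/d8.png

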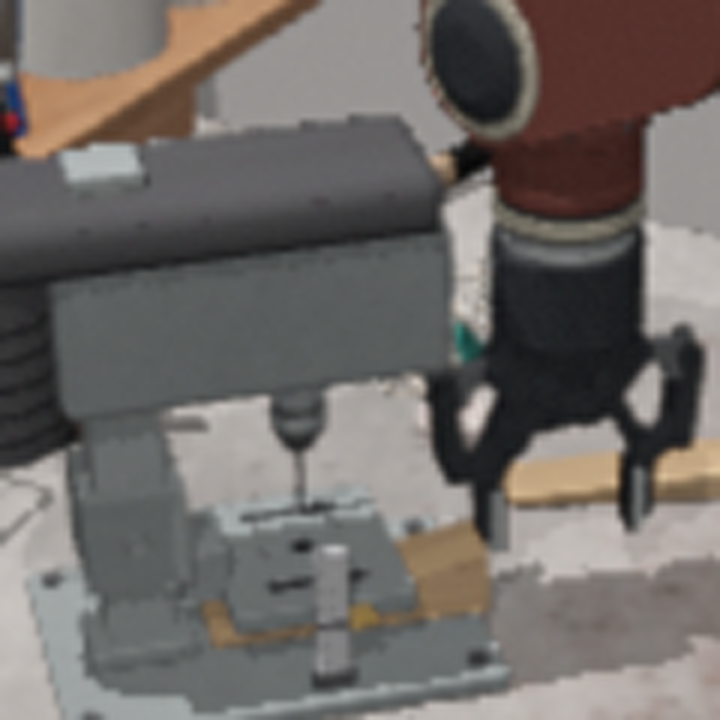

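View pics/d8z.png

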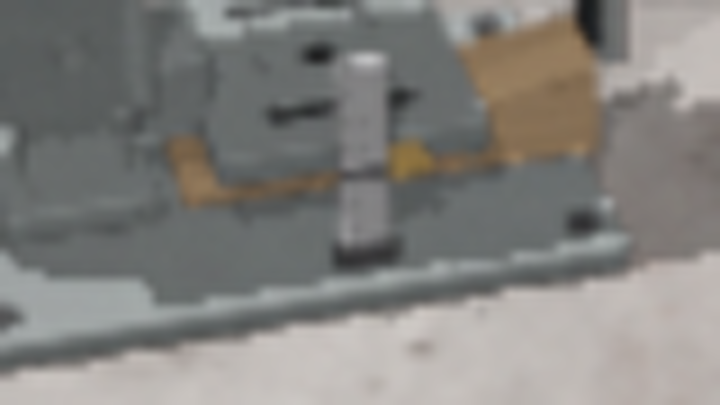

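```bash
python3 - <<'E'
from h import *
P=lambda u,v,x0,y0,s:((u+.5)/s-.5+x0,(v+.5)/s-.5+y0)
o=np.array([.5725,.0045])
def rel(p,o=o): d=np.array(p[:2])-o; c,s=np.cos(SY),np.sin(SY); return [round(float(c*d[0]+s*d[1]),4),round(float(-s*d[0]+c*d[1]),4)]
for a,z in[((597,70),.046),((599,150),.012),((188,203),.012),((168,143),.018)]: print("side",rel(onz("side",*P(*a,205,185,9),z)))
def W(x,y,z): c,s=np.cos(SY),np.sin(SY); return [o[0]+c*x-s*y,o[1]+s*x+c*y,z]
a=proj("side",W(-.01,.06,.04)); b=proj("side",W(-.01,.06,.051)); c2=proj("side",W(-.03,.06,.04)); print(a,b,c2)
im0=cv2.imread("pics/side1.png"); im1=cv2.imread("pics/d8raw.png")
for im in(im0,im1):
    h=cv2.cvtColor(im,cv2.COLOR_BGR2HSV)[185:230,245:265]; m=cv2.inRange(h,(14,120,110),(35,255,255))
    n,l,st_,c=cv2.connectedComponentsWithStats(m); print([(st_[i].tolist(),c[i].round(2).tolist()) for i in range(1,n)])
E
```

```text
side [-0.0874, 0.0221]
side [-0.0891, 0.019]
side [0.0487, 0.0129]
side [0.0497, -0.0143]
[248.42084646 205.1203675 ] [248.34171477 201.93767613] [255.22129934 204.05875188]
[([4, 19, 3, 3, 8], [4.88, 20.12])]
[([4, 16, 4, 3, 8], [5.25, 17.38])]
```

Call:
drive_tool(commands="-0.5 0 0.03 0.03 0; -0.5 0 0.06 0.03 0; -0.5 0 0.1 0.03 0; -0.5 0 0.1 0.03 0; -0.5 0 0.1 0.03 0")

```text
t: 17.58
tool_pos: [0.4797, -0.0868, 0.0324]
tool_rot: [0.622, 1.481, -0.632]
contact_force: [-9.8, -8.6, 5.3]
opening: 0.0644
```

```bash
cat > ptr.py <<'E'
from h import *
P=lambda u,v,x0,y0,s:((u+.5)/s-.5+x0,(v+.5)/s-.5+y0)
o=np.array([.5725,.0045])
def rel(p,o=o): d=np.array(p[:2])-o; c,s=np.cos(SY),np.sin(SY); return [round(float(c*d[0]+s*d[1]),4),round(float(-s*d[0]+c*d[1]),4)]
def yel(im,x0=246,x1=255,y0=195,y1=212):
    h=cv2.cvtColor(im,cv2.COLOR_BGR2HSV)[y0:y1,x0:x1].astype(float); s=im[y0:y1,x0:x1].astype(float)
    w=np.clip((s[...,2]+s[...,1])/2-s[...,0]-15,0,None)
    return w
if __name__=="__main__":
    import sys
    np.set_printoptions(linewidth=200)
    im0=cv2.imread("pics/side1.png"); im1=cv2.imread("pics/d8raw.png")
    im2,d=ctrl.get_image("side"); cv2.imwrite("pics/d9raw.png",im2); zoom(im2,205,185,285,230,9,"pics/d9z.png")
    for im in(im0,im1,im2): print(yel(im).astype(int))
    go(*st(-.1280,0),.032,44)
E
python3 ptr.py
```

```text
[[ 0  0  0  0  0  0  0  0  0]
 [ 0  0  0  0  0  0  0  0  0]
 [ 0  0  0  0  0  0  0  0  0]
 [ 0  0  0  0  0  0  0  0  0]
 [ 0  0  0  0  0  0  0  0  0]
 [ 0  0  0  0  0  0  0  0  0]
 [ 0  0  0  0  0  0  0  0  0]
 [ 0  0  0  0  0  0  0  0  0]
 [ 0  0  0  3  5  0  0  0  0]
 [ 0  0 11 34 35 29  4  0  0]
 [ 0  0 13 42 43 41 29  0  0]
 [ 0  0 14 44 41 37 27  0  0]
 [ 0  0  1 21 14  4  0  0  0]
 [ 0  0  0  0  0  0  0  0  0]
 [ 0  0  0  0  0  0  0  0  0]
 [ 0  0  0  0  0  0  0  0  0]
 [ 0  0  0  0  0  0  0  0  0]]
[[ 0  0  0  0  0  0  0  0  0]
 [ 0  0  0  0  0  0  0  0  0]
 [ 0  0  0  0  0  0  0  0  0]
 [ 0  0  0  0  0  0  0  0  0]
 [ 0  0  0  0  0  0  0  0  0]
 [ 0  0  0  0  6  3  0  0  0]
 [ 0  0 16 34 38 31  1  0  0]
 [ 0  0 23 44 46 44 32  5  8]
 [ 0  0 22 46 44 40 35 17 16]
 [ 0  0 13 30 19 10  1  0  0]
 [ 0  0  0  0  0  0  0  0  0]
 [ 0  0  0  0  0  0  0  0  0]
 [ 0  0  0  0  0  0  0  0  0]
 [ 0  0  0  0  0  0  0  0  0]
 [ 0  0  0  0  0  0  0  0  0]
 [ 0  0  0  0  0  0  0  0  0]
 [ 0  0  0  0  0  0  0  0  0]]
[[ 0  0  0  0  0  0  0  0  0]
 [ 0  0  0  0  0  0  0  0  0]
 [ 0  0  0  0  0  0  0  0  0]
 [ 0  0  0  0  0  0  0  0  0]
 [ 0  0  0  0  0  0  0  0  0]
 [ 0  0  0  3  9 11  0  0  0]
 [ 0  0 17 36 38 35  6  0  0]
 [ 0  0 20 45 44 45 38 11  8]
 [ 0  0 16 41 38 39 37 17 14]
 [ 0  0  8 27 13  4  0  0  0]
 [ 0  0  0  0  0  0  0  0  0]
 [ 0  0  0  0  0  0  0  0  0]
 [ 0  0  0  0  0  0  0  0  0]
 [ 0  0  0  0  0  0  0  0  0]
 [ 0  0  0  0  0  0  0  0  0]
 [ 0  0  0  0  0  0  0  0  0]
 [ 0  0  0  0  0  0  0  0  0]]
units [0.011 0.001 0.007] dist 0.01 rows>= 1.0
jaw yaw 44.03
turn deg -0.03 turn units (tool x down => minus) 0.006
```

View pics/d9z.png

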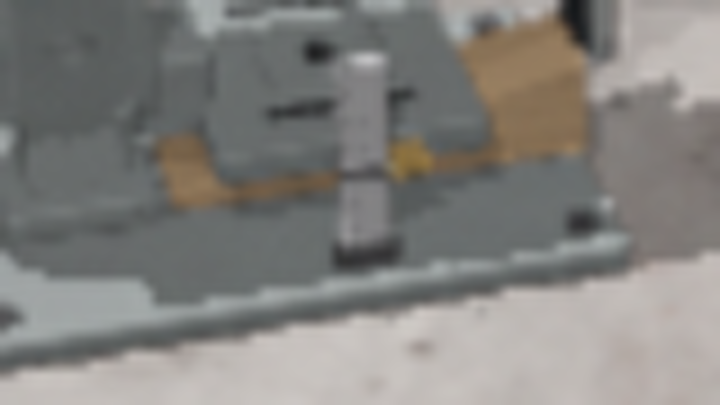

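```bash
python3 - <<'E'
from ptr import *
im,d=ctrl.get_image("top"); zoom(im,215,180,285,245,10,"pics/e1.png"); cv2.imwrite("pics/e1raw.png",im)
for a,z in[((583,70),.046),((584,150),.012),((176,206),.012),((155,141),.018)]: print("side",rel(onz("side",*P(*a,205,185,9),z)))
E
```

```text
side [-0.0829, 0.0209]
side [-0.0843, 0.0177]
side [0.0528, 0.0135]
side [0.0536, -0.0166]
```

View pics/e1.png

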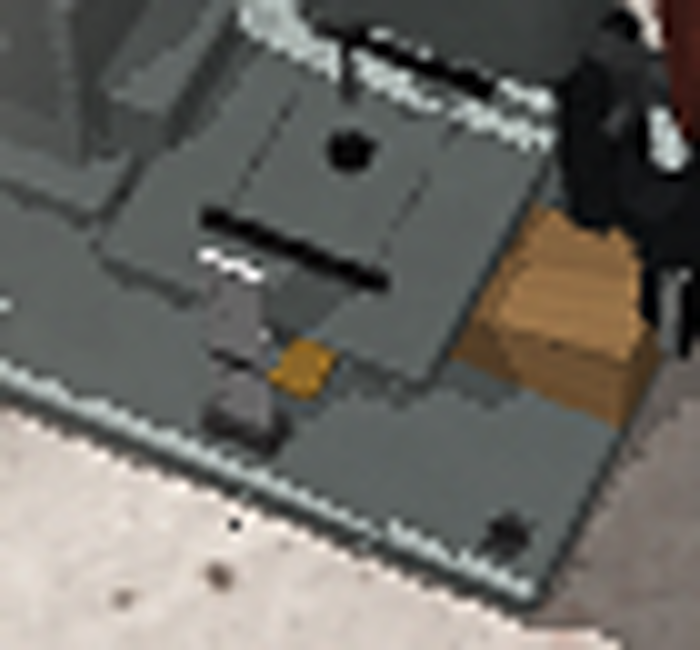

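Call:
drive_tool(commands="-0.5 0 -0.3 0 0; -0.5 0 -0.9 0 0; -0.5 0 -1.7 0 0; -0.5 -0.4 -2.4 0 0; -0.5 -1.2 -2.6 0 0; -0.5 -2.2 -2.6 0 0; -0.5 -3.2 -2.6 0 0; -0.5 -4.2 -2.6 0 0")

```text
t: 18.35
tool_pos: [0.4059, -0.157, 0.202]
tool_rot: [0.629, 1.477, -0.628]
contact_force: [1.3, -0.5, -0.0]
opening: 0.0643
```

```bash
python3 - <<'E'
from ptr import *
im,d=ctrl.get_image("side"); zoom(im,205,185,285,230,9,"pics/e2.png"); cv2.imwrite("pics/e2raw.png",im)
print(yel(im).astype(int))
im,d=ctrl.get_image("top"); zoom(im,215,180,285,245,10,"pics/e3.png"); cv2.imwrite("pics/e3raw.png",im)
E
```

```text
[[ 0  0  0  0  0  0  0  0  0]
 [ 0  0  0  0  0  0  0  0  0]
 [ 0  0  0  0  0  0  0  0  0]
 [ 0  0  0  0  0  0  0  0  0]
 [ 0  0  0  0  0  0  0  0  0]
 [ 0  0  0  3  7 11  0  0  0]
 [ 0  0 17 35 36 32  5  0  0]
 [ 0  0 17 42 43 42 36 10  8]
 [ 0  0 15 39 36 37 36 16 13]
 [ 0  0  7 25 10  3  0  0  0]
 [ 0  0  0  0  0  0  0  0  0]
 [ 0  0  0  0  0  0  0  0  0]
 [ 0  0  0  0  0  0  0  0  0]
 [ 0  0  0  0  0  0  0  0  0]
 [ 0  0  0  0  0  0  0  0  0]
 [ 0  0  0  0  0  0  0  0  0]
 [ 0  0  0  0  0  0  0  0  0]]
```

View pics/e2.png

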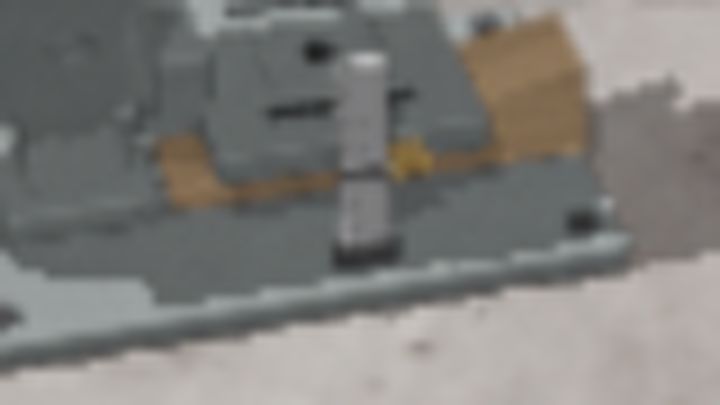

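View pics/e3.png

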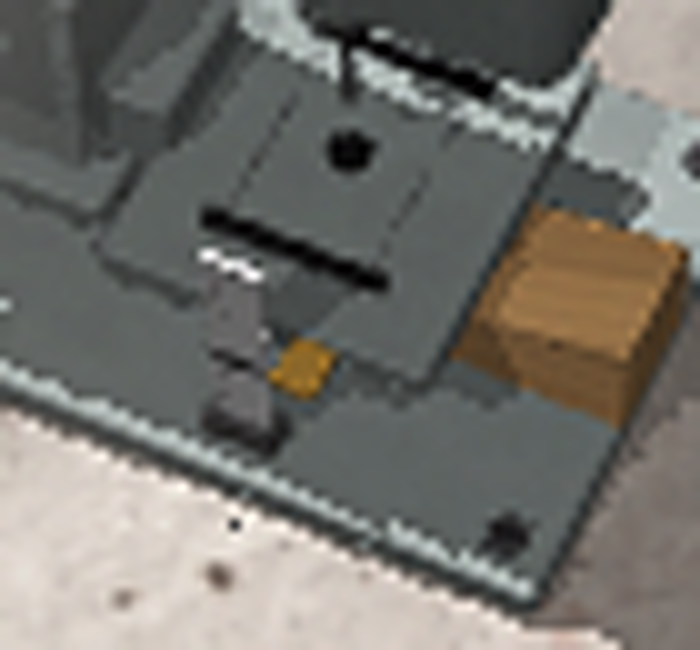

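```bash
python3 - <<'E'
from ptr import *
def cen(im,n,b):
    w=yel(im,*b); v,u=np.mgrid[b[2]:b[3],b[0]:b[1]]; w=np.where(w>15,w,0); return np.array([(w*u).sum()/w.sum(),(w*v).sum()/w.sum()])
a=cen(cv2.imread("pics/top0.png"),"top",(240,250,210,223)); b=cen(cv2.imread("pics/e3raw.png"),"top",(240,250,210,223))
print(a,b,b-a)
for n,S in(("top",np.array([.571,.0])),):
    c,s=np.cos(SY),np.sin(SY)
    o_,d_=ray("top",*a)
    p0=onz("top",*a,.036); p1=proj("top",p0+[0,0,.011]); print("expected shift",p1-a)
E
```

```text
[244.88641234 218.64423489] [244.80723624 216.34995439] [-0.0791761 -2.2942805]
expected shift [-0.12224055 -2.33917315]
```

```bash
python3 - <<'E'
from h import *
go(.37,0.0,.32); go(.4568,.3088,.15,56.5)
E
```

```text
units [-2.815  2.055 -3.521] dist 4.95 rows>= 5.0
jaw yaw 43.97
units [ 1.406  8.955 -7.636] dist 11.85 rows>= 12.0
jaw yaw 43.97
turn deg 12.53 turn units (tool x down => minus) -2.506
```

Call:
drive_tool(commands="-0.5 -1 0.1 -0.2 0; -0.5 -1.8 0.5 -0.8 0; -0.5 -2.5 1 -1.6 0; -0.5 -2.8 1.5 -2.4 0; -0.5 -2.8 2.05 -3.3 0; -0.5 -2.8 2.8 -4 -0.8; -0.5 -2.8 3.6 -4.6 -1.6; -0.5 -2.8 4.5 -5.1 -2.5")

```text
t: 19.12
tool_pos: [0.3931, 0.1155, 0.3128]
tool_rot: [0.457, 1.52, -0.454]
contact_force: [1.6, -0.3, 0.2]
opening: 0.064
```

```bash
python3 - <<'E'
from h import *
go(.4568,.3088,.12,56.5)
E
```

```text
units [ 4.83   4.901 -1.331] dist 7.01 rows>= 7.0
jaw yaw 56.71
turn deg -0.21 turn units (tool x down => minus) 0.041
```

Call:
drive_tool(commands="-0.5 0.3 0.9 -0.3 0; -0.5 0.8 1.8 -0.5 0; -0.5 1.5 2.6 -0.7 0; -0.5 2.2 3.4 -0.9 0; -0.5 2.9 4.1 -1.1 0; -0.5 3.7 4.7 -1.3 0; -0.5 4.5 4.9 -1.33 0; -0.5 4.8 4.9 -1.33 0")

```text
t: 19.78
tool_pos: [0.4547, 0.3065, 0.1141]
tool_rot: [0.453, 1.529, -0.461]
contact_force: [-0.2, -0.8, -1.1]
opening: 0.0641
```

Call:
drive_tool(commands="-0.5 0 0 0 0; -0.5 0 0 0 0")

```text
t: 19.95
tool_pos: [0.4574, 0.3054, 0.1201]
tool_rot: [0.458, 1.522, -0.459]
contact_force: [0.1, -1.0, 0.1]
opening: 0.064
```

```bash
python3 - <<'E'
from h import *
go(.4568,.3088,.005,56.5)
im,d=ctrl.get_image("side"); zoom(im,150,180,270,300,5,"pics/f1.png")
im,d=ctrl.get_image("top"); zoom(im,80,190,230,330,5,"pics/f2.png")
E
```

```text
units [ 2.876  0.066 -0.057] dist 2.88 rows>= 3.0
jaw yaw 56.45
turn deg 0.05 turn units (tool x down => minus) -0.011
```

View pics/f1.png

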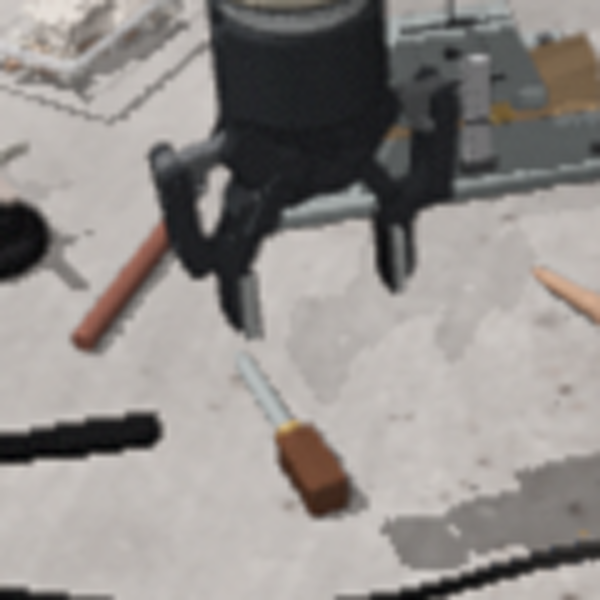

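View pics/f2.png

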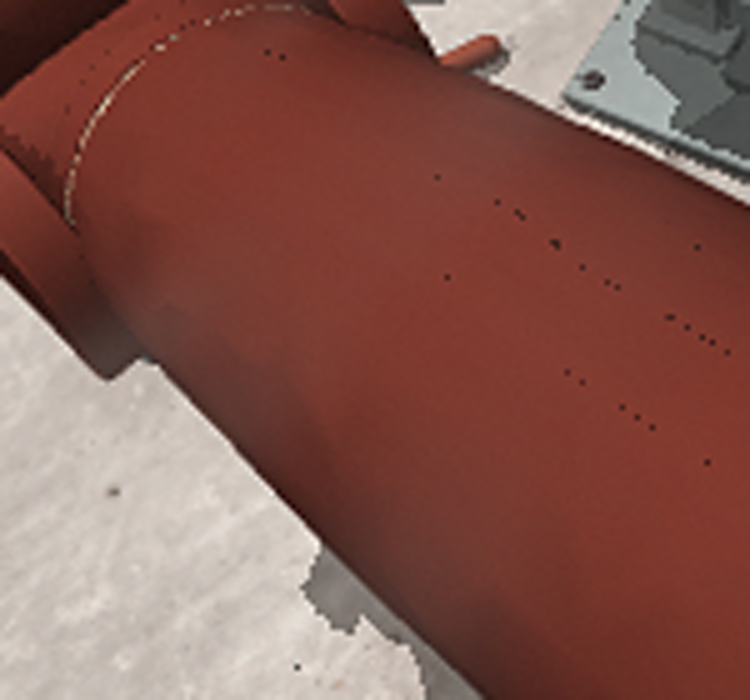

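Call:
drive_tool(commands="-0.5 0.5 0.05 -0.05 0; -0.5 1.1 0.06 -0.06 0; -0.5 1.7 0.06 -0.06 0; -0.5 2.2 0.06 -0.06 0; -0.5 2.6 0.06 -0.06 0; -0.5 2.85 0.06 -0.06 0; -0.5 2.85 0.06 -0.06 0; -0.5 2.85 0.06 -0.06 0")

```text
t: 20.72
tool_pos: [0.4581, 0.3092, 0.0076]
tool_rot: [0.46, 1.52, -0.458]
contact_force: [-0.1, 1.3, 1.1]
opening: 0.0643
```

```bash
python3 - <<'E'
from h import *
go(.4568,.3088,.005,56.5)
im,d=ctrl.get_image("side"); zoom(im,170,210,250,300,7,"pics/f3.png")
E
```

```text
units [ 0.066 -0.027 -0.021] dist 0.07 rows>= 1.0
jaw yaw 56.42
turn deg 0.08 turn units (tool x down => minus) -0.015
```

View pics/f3.png

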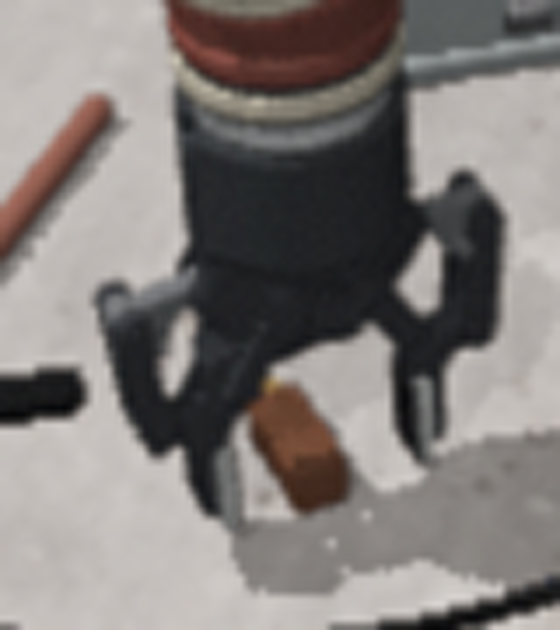

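Call:
drive_tool(commands="0.5 0.05 -0.03 -0.02 0; 0.8 0.05 -0.03 -0.02 0; 0.9 0.05 -0.03 -0.02 0; 0.9 0.05 -0.03 -0.02 0; 0.9 0.05 -0.03 -0.02 0; 0.9 0.05 -0.03 -0.02 0; 0.9 0.05 -0.03 -0.02 0; 0.9 0.05 -0.03 -0.02 0", newtons=80)

```text
t: 21.43
tool_pos: [0.4563, 0.309, 0.0052]
tool_rot: [0.459, 1.521, -0.458]
contact_force: [-1.6, 0.2, 6.9]
opening: 0.0199
```

```bash
python3 - <<'E'
from h import *
o=ctrl.get_obs(); print(o["tool_pos"],o["opening"])
im,d=ctrl.get_image("side"); zoom(im,170,210,250,300,7,"pics/f4.png")
go(*st(.085,.24),.079,44)
E
```

```text
[0.45632743 0.30897973 0.00522276] 0.019932468696139714
units [-1.845 -1.427  1.251] dist 2.65 rows>= 3.0
jaw yaw 56.46
turn deg -12.46 turn units (tool x down => minus) 2.492
```

View pics/f4.png

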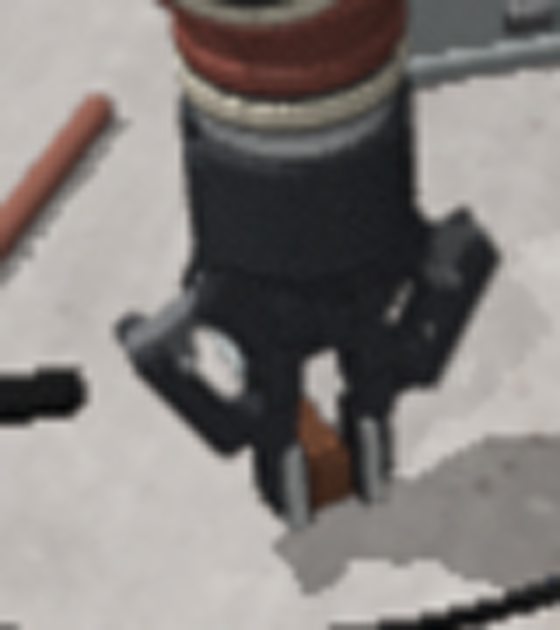

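Call:
drive_tool(commands="0.9 -0.5 0 0 0; 0.9 -1.2 0 0 0; 0.9 -1.85 0 0 0.5; 0.9 -1.87 -0.5 0.4 1; 0.9 -1.87 -1 0.8 1.5; 0.9 -1.87 -1.4 1.2 2; 0.9 -1.87 -1.43 1.25 2.5; 0.9 -1.87 -1.43 1.25 2.5")

```text
t: 22.15
tool_pos: [0.4655, 0.2319, 0.0783]
tool_rot: [0.63, 1.478, -0.631]
contact_force: [-0.6, 0.8, -1.6]
opening: 0.0198
```

Call:
drive_tool(commands="0.9 0 0 0 0; 0.9 0 0 0 0; 0.9 0 0 0 0")

```text
t: 22.4
tool_pos: [0.4655, 0.2337, 0.0787]
tool_rot: [0.627, 1.479, -0.627]
contact_force: [-0.6, -0.5, 0.0]
opening: 0.0196
```

```bash
python3 - <<'E'
from h import *
go(*st(.085,.24),.080,44)
im,d=ctrl.get_image("side"); zoom(im,170,130,270,260,6,"pics/g1.png"); cv2.imwrite("pics/g1raw.png",im)
im,d=ctrl.get_image("top"); zoom(im,120,130,270,260,5,"pics/g2.png"); cv2.imwrite("pics/g2raw.png",im)
E
```

```text
units [-0.034  0.017  0.017] dist 0.04 rows>= 1.0
jaw yaw 44.04
turn deg -0.04 turn units (tool x down => minus) 0.008
```

View pics/g1.png

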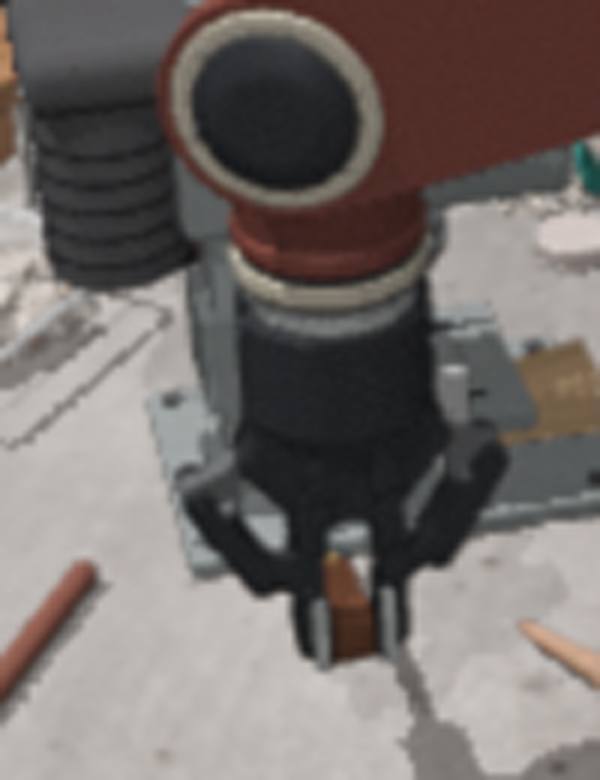

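View pics/g2.png

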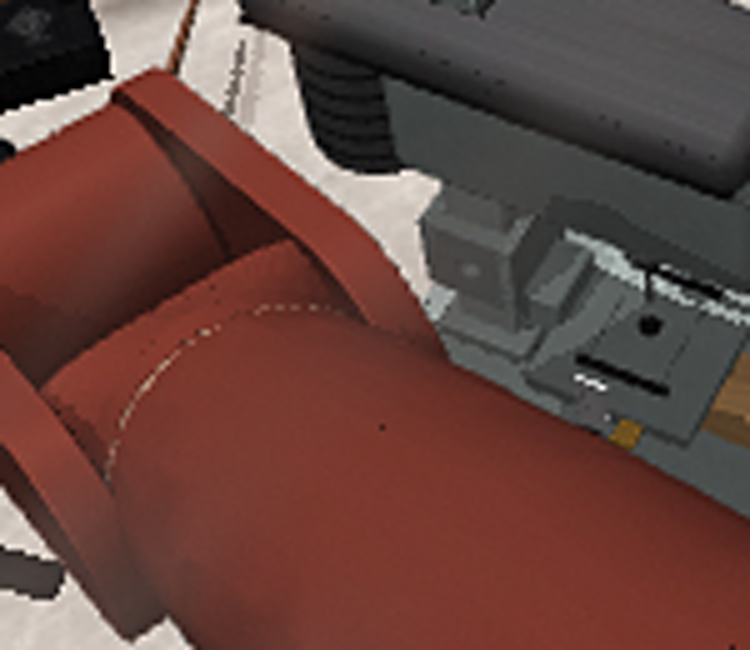

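```bash
python3 - <<'E'
from h import *
im0=cv2.imread("pics/top0.png"); im1=cv2.imread("pics/side1.png"); im2=cv2.imread("pics/g2raw.png"); im3=cv2.imread("pics/e2raw.png")
a=cv2.resize(im2[170:200,198:234],None,fx=12,fy=12,interpolation=cv2.INTER_CUBIC)
b=cv2.resize(im3[175:212,198:234],None,fx=12,fy=12,interpolation=cv2.INTER_CUBIC)
c=np.zeros((450,870,3),np.uint8); c[:a.shape[0],:a.shape[1]]=a; c[:b.shape[0],434:434+b.shape[1]]=b; cv2.imwrite("pics/g3.png",np.clip(c.astype(float)*1.8,0,255).astype(np.uint8))
def W(S,x,y,z): c,s=np.cos(SY),np.sin(SY); return [S[0]+c*x-s*y,S[1]+s*x+c*y,z]
for n,S in(("top",[.571,0]),("side",[.5725,.0045])): print(n,proj(n,W(S,.085,.027,.086)))
E
```

```text
top [213.35195852 183.59151594]
side [212.5259765  190.35350724]
```

View pics/g3.png

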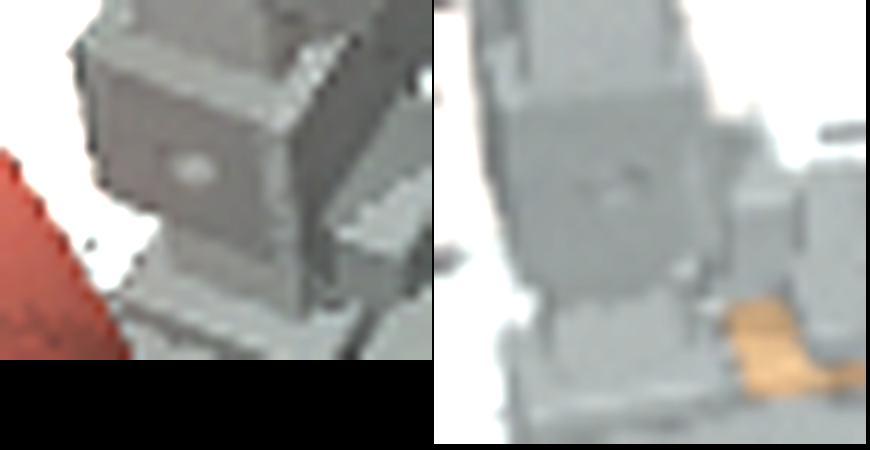

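```bash
python3 - <<'E'
from h import *
P=lambda u,v,x0,y0,s:((u+.5)/s-.5+x0,(v+.5)/s-.5+y0)
im=cv2.imread("pics/g1raw.png"); cv2.imwrite("pics/g4.png",cv2.resize(im[215:250,212:250],None,fx=18,fy=18,interpolation=cv2.INTER_CUBIC))
p=np.array(ctrl.get_obs()["tool_pos"]); c,s=np.cos(SY),np.sin(SY)
X=np.array([c,s,0]);Y=np.array([-s,c,0])
for nm,q in(("butt c",p+.003*Y+[0,0,.0058]),("+11mm x top",p+.003*Y-.011*X+[0,0,.0168]),("-",p+.003*Y+.011*X+[0,0,.0168]),("tip", p-.119*Y+[0,0,.0058])):
    u=proj("side",q); print(nm,u,(u-[212,215]+.5)*18-.5)
E
```

```text
butt c [228.93430106 237.11896896] [313.31741916 406.64144126]
+11mm x top [233.1721382  232.82833261] [389.59848761 329.40998692]
- [224.28871362 234.30898952] [229.69684519 356.06181143]
tip [219.64336874 209.13887127] [146.08063734 -97.00031717]
```

View pics/g4.png

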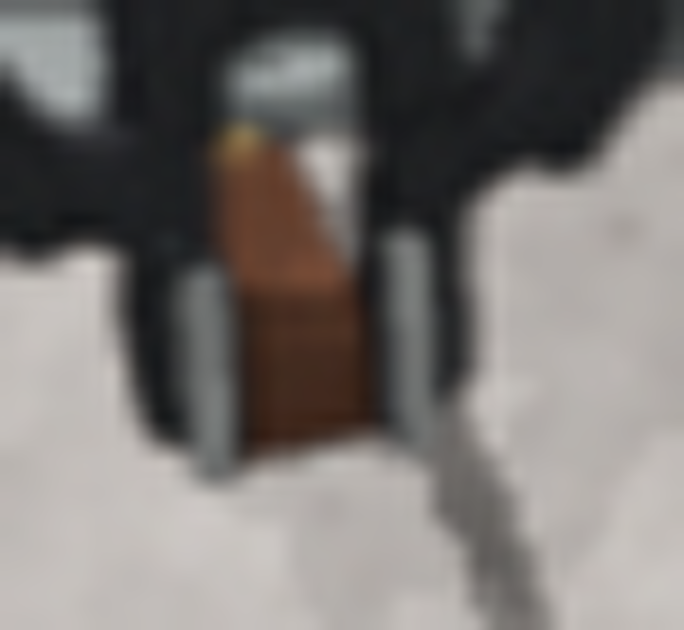

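```bash
python3 - <<'E'
from h import *
p=np.array(ctrl.get_obs()["tool_pos"]); c,s=np.cos(SY),np.sin(SY)
X=np.array([c,s,0]);Y=np.array([-s,c,0])
for pit in(0,5,10,15):
  t=np.radians(pit); F=-Y*np.cos(t)+np.array([0,0,-np.sin(t)]); U=np.array([0,0,1])*np.cos(t)-Y*np.sin(t)
  g=p+[0,0,.0058]
  out=[]
  for f,x,u in((-.003,.011,.011),(-.003,-.011,.011),(-.003,.011,-.011),(-.003,-.011,-.011),(.043,.011,.011),(.043,-.011,.011),(.049,0,.0095)):
    q=g+F*f+X*x+U*u; out.append(((proj("side",q)-[212,215]+.5)*18-.5).round().astype(int).tolist())
  print(pit,out)
E
```

```text
0 [[230, 356], [390, 329], [238, 483], [396, 457], [166, 156], [321, 131], [235, 127]]
5 [[228, 350], [388, 324], [239, 486], [397, 459], [166, 175], [321, 150], [236, 149]]
10 [[227, 345], [386, 319], [240, 488], [398, 461], [167, 195], [321, 170], [237, 173]]
15 [[225, 341], [385, 314], [241, 489], [400, 462], [168, 216], [322, 191], [239, 198]]
```

Call:
drive_tool(commands="0.9 -0.5 0 0 -1.4; 0.9 -1 0 0 -2.8; 0.9 -1.4 0 0 -4.2; 0.9 -1.4 0 0 -5.6; 0.9 -1.4 0 0 -7; 0.9 -1.4 0 0 -8.4; 0.9 -1.4 0 0 -9.8; 0.9 -1.4 0 0 -11.2", newtons=110)

```text
t: 23.17
tool_pos: [0.4656, 0.2336, 0.1349]
tool_rot: [-0.142, 1.566, 0.142]
contact_force: [0.3, -0.5, 0.0]
opening: 0.019
```

```bash
python3 - <<'E'
from h import *
go(.4655,.2337,.005,56.5)
im,d=ctrl.get_image("side"); zoom(im,150,130,270,250,6,"pics/g5.png"); cv2.imwrite("pics/g5raw.png",im)
E
```

```text
units [ 3.247e+00  3.000e-03 -1.000e-03] dist 3.25 rows>= 4.0
jaw yaw 100.36
turn deg -43.86 turn units (tool x down => minus) 8.773
```

View pics/g5.png

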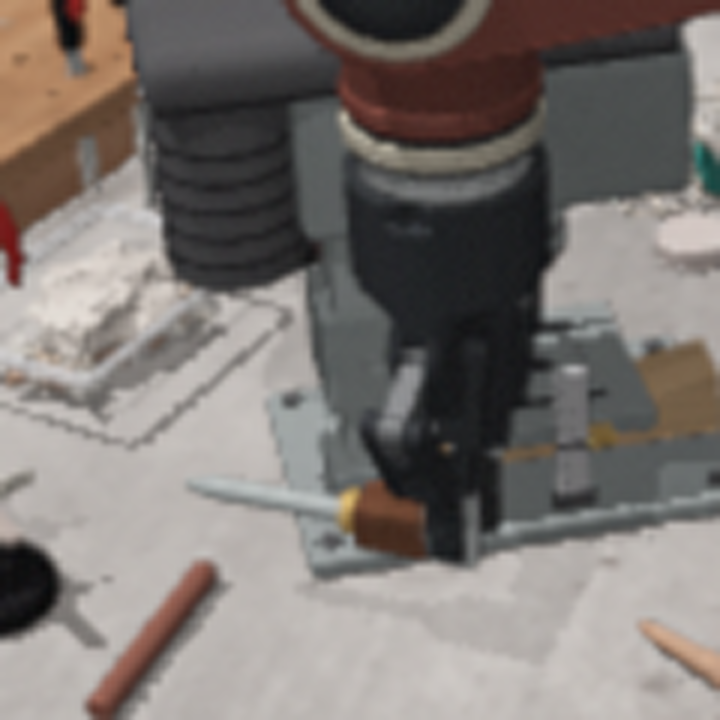

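```bash
python3 - <<'E'
from h import *
from scipy.optimize import least_squares
P=lambda u,v,x0,y0,s:np.array([(u+.5)/s-.5+x0,(v+.5)/s-.5+y0])
p=np.array([.4656,.2336,.1349]); ya=np.radians(10.36)
F0=np.array([np.cos(ya),np.sin(ya),0]); L=np.array([-np.sin(ya),np.cos(ya),0])
obs=[(.099,0,P(191,485,150,130,6)),(.029,0,P(341,509,150,130,6)),(.023,0,P(360,512,150,130,6)),(.087,0,P(222,489,150,130,6))]
def f(x,b=(0,0,0)):
    t,z,s=x; F=F0*np.cos(t)+[0,0,-np.sin(t)]
    return np.concatenate([proj("side",p+np.array(b)+[0,0,z]+F*(l+s))-o for l,_,o in obs])
for b in((0,0,0),(.0005,.0025,0)):
    r=least_squares(lambda x:f(x,b),[0,.006,.02]); print("pitch down deg",np.degrees(r.x[0]),"z rel TCP at axis",r.x[1],"grip centre ahead of axis",r.x[2],r.fun.round(2))
E
```

```text
pitch down deg 3.1957139063073368 z rel TCP at axis 0.006481405191215665 grip centre ahead of axis 0.024454125431746018 [ 0.02  0.05  0.83  0.03 -0.08 -0.12 -0.79  0.06]
pitch down deg 3.253717384034659 z rel TCP at axis 0.008355772722548834 grip centre ahead of axis 0.022220750758202016 [-0.02  0.06  0.86  0.03 -0.04 -0.12 -0.82  0.06]
```

Call:
drive_tool(commands="0.9 0 0 0 1.4; 0.9 0 0 0 2.8; 0.9 0 0 0 4.2; 0.9 0 0 0 5.6; 0.9 0 0 0 7; 0.9 0 0 0 8.4; 0.9 0.4 0 0 9.8; 0.9 0.8 0 0 11.2")

```text
t: 23.88
tool_pos: [0.4668, 0.2339, 0.1039]
tool_rot: [0.636, 1.474, -0.632]
contact_force: [-0.8, -0.1, -1.8]
opening: 0.0188
```

Call:
drive_tool(commands="0.9 0.3 0 0 0; 0.9 0.46 0 0 0; 0.9 0.46 0 0 0; 0.9 0.46 0 0 0; 0.9 0.46 0 0 0")

```text
t: 24.3
tool_pos: [0.4664, 0.2335, 0.0854]
tool_rot: [0.628, 1.477, -0.627]
contact_force: [0.1, 0.2, -1.3]
opening: 0.0188
```

```bash
python3 - <<'E'
from h import *
go(*st(.085,.17),.084,44)
E
```

```text
units [0.036 0.004 1.747] dist 1.75 rows>= 2.0
jaw yaw 44.01
turn deg -0.01 turn units (tool x down => minus) 0.001
```

Call:
drive_tool(commands="0.9 0.03 0 0.4 0; 0.9 0.035 0 0.8 0; 0.9 0.035 0 1.2 0; 0.9 0.035 0 1.6 0; 0.9 0.035 0 1.85 0; 0.9 0.035 0 1.87 0; 0.9 0.035 0 1.87 0")

```text
t: 24.88
tool_pos: [0.5182, 0.1793, 0.0837]
tool_rot: [0.629, 1.477, -0.628]
contact_force: [0.7, 0.5, -1.7]
opening: 0.0192
```

```bash
python3 - <<'E'
from h import *
go(*st(.085,.14),.084,44)
im,d=ctrl.get_image("side"); zoom(im,170,120,270,240,6,"pics/g6.png")
im,d=ctrl.get_image("top"); zoom(im,150,130,270,250,6,"pics/g7.png")
E
```

```text
units [-0.007  0.015  0.624] dist 0.62 rows>= 1.0
jaw yaw 43.91
turn deg 0.09 turn units (tool x down => minus) -0.018
```

View pics/g6.png

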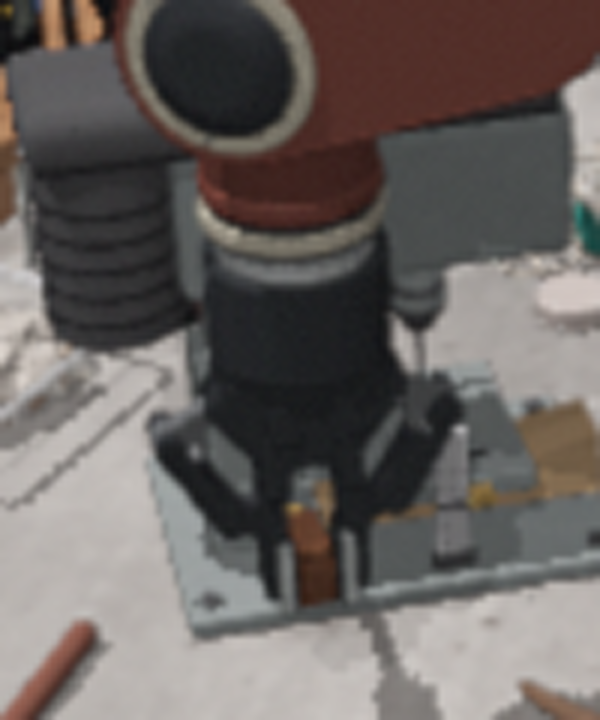

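View pics/g7.png

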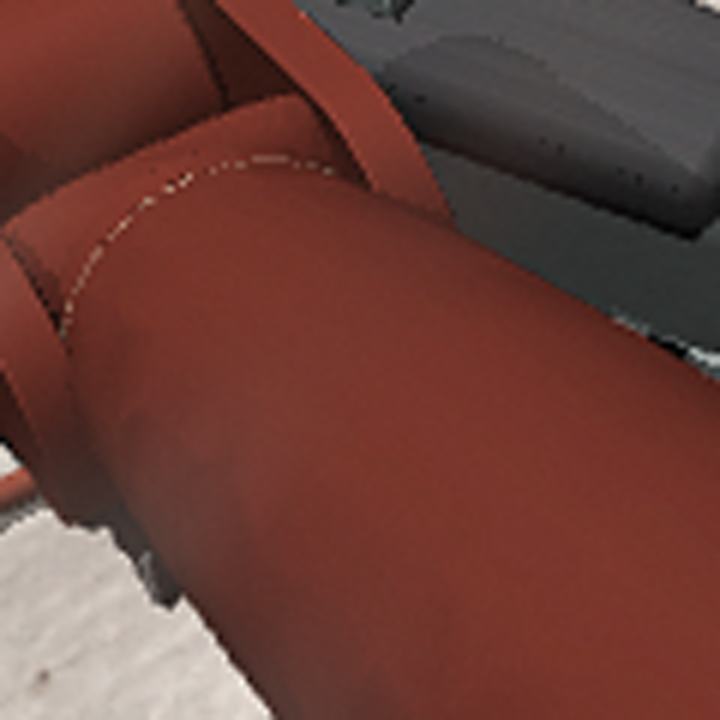

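Call:
drive_tool(commands="0.9 0 0.01 0.12 0; 0.9 0 0.01 0.24 0; 0.9 0 0.01 0.36 0; 0.9 0 0.01 0.48 0; 0.9 0 0.01 0.6 0; 0.9 0 0.01 0.6 0")

```text
t: 25.48
tool_pos: [0.5353, 0.1617, 0.0832]
tool_rot: [0.629, 1.477, -0.629]
contact_force: [-0.9, 0.8, -1.8]
opening: 0.0187
```

Call:
drive_tool(commands="0.9 -0.01 0 0.12 0; 0.9 -0.01 0 0.24 0; 0.9 -0.01 0 0.36 0; 0.9 -0.01 0 0.48 0; 0.9 -0.01 0 0.6 0; 0.9 -0.01 0 0.6 0")

```text
t: 25.98
tool_pos: [0.5518, 0.1442, 0.0833]
tool_rot: [0.628, 1.478, -0.629]
contact_force: [0.1, -1.4, -2.7]
opening: 0.0189
```

```bash
python3 - <<'E'
from h import *
go(*st(.085,.09),.084,44)
im,d=ctrl.get_image("side"); zoom(im,170,100,290,230,6,"pics/g8.png")
E
```

```text
units [-0.018  0.02   0.658] dist 0.66 rows>= 1.0
jaw yaw 43.91
turn deg 0.09 turn units (tool x down => minus) -0.018
```

View pics/g8.png

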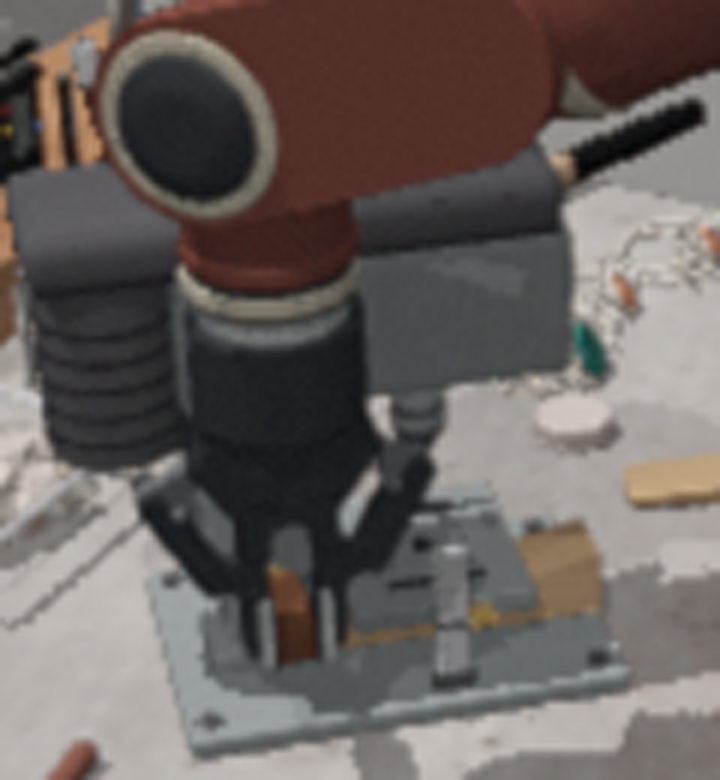

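Call:
drive_tool(commands="0.9 -0.01 0.01 0.12 0; 0.9 -0.01 0.01 0.24 0; 0.9 -0.01 0.01 0.36 0; 0.9 -0.01 0.01 0.48 0; 0.9 -0.01 0.01 0.53 0; 0.9 -0.01 0.01 0.53 0")

```text
t: 26.53
tool_pos: [0.5665, 0.1295, 0.0836]
tool_rot: [0.628, 1.478, -0.629]
contact_force: [-0.5, -0.8, -4.6]
opening: 0.0185
```

```bash
python3 - <<'E'
from h import *
go(*st(.085,.09),.084,44)
im,d=ctrl.get_image("side"); zoom(im,170,100,290,230,6,"pics/g9.png")
E
```

```text
units [-0.01   0.011  0.138] dist 0.14 rows>= 1.0
jaw yaw 43.92
turn deg 0.08 turn units (tool x down => minus) -0.015
```

View pics/g9.png

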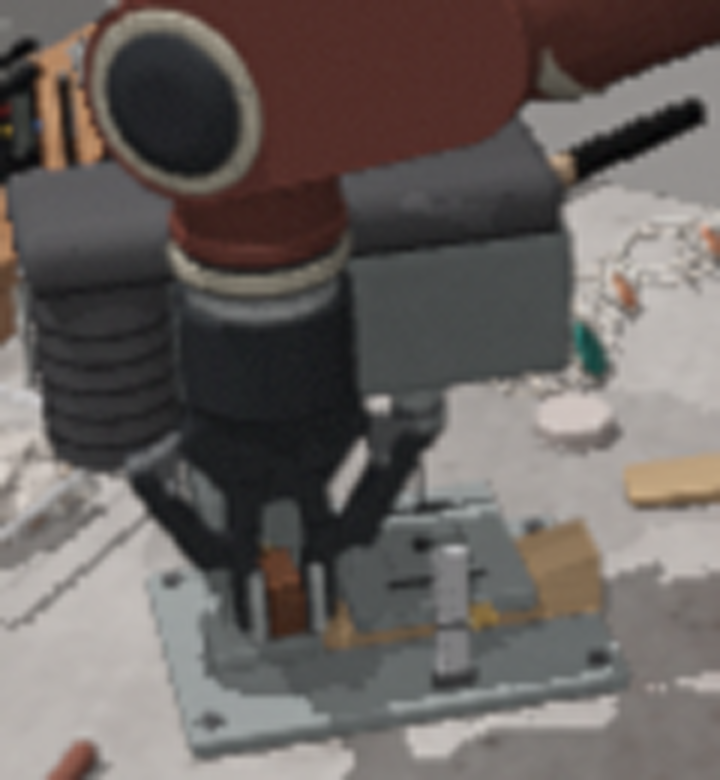

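Call:
drive_tool(commands="0.3 0 0 0 0; 0 0 0 0 0; 0 0 0 0 0; 0 0 0 -0.3 0; 0 0 0 -0.8 0; 0 0 0 -1.2 0; 1 0 0 -1.2 0; 1 0 0 -1.2 0")

```text
t: 27.25
tool_pos: [0.5324, 0.1656, 0.0842]
tool_rot: [0.626, 1.478, -0.626]
contact_force: [-0.1, 0.3, 0.5]
opening: 0.0196
```

Call:
drive_tool(commands="1 0 0 0 0; 1 0 0 0 0; 1 0 0 0 0")

```text
t: 27.5
tool_pos: [0.5334, 0.1644, 0.0841]
tool_rot: [0.628, 1.477, -0.628]
contact_force: [-0.5, -0.2, 0.3]
opening: -0.0
```

```bash
python3 - <<'E'
from h import *
go(*st(.085,.09),.080,44)
im,d=ctrl.get_image("side"); zoom(im,170,100,290,230,6,"pics/h1.png")
E
```

```text
units [1.02e-01 1.00e-03 1.34e+00] dist 1.34 rows>= 2.0
jaw yaw 43.93
turn deg 0.07 turn units (tool x down => minus) -0.015
```

View pics/h1.png

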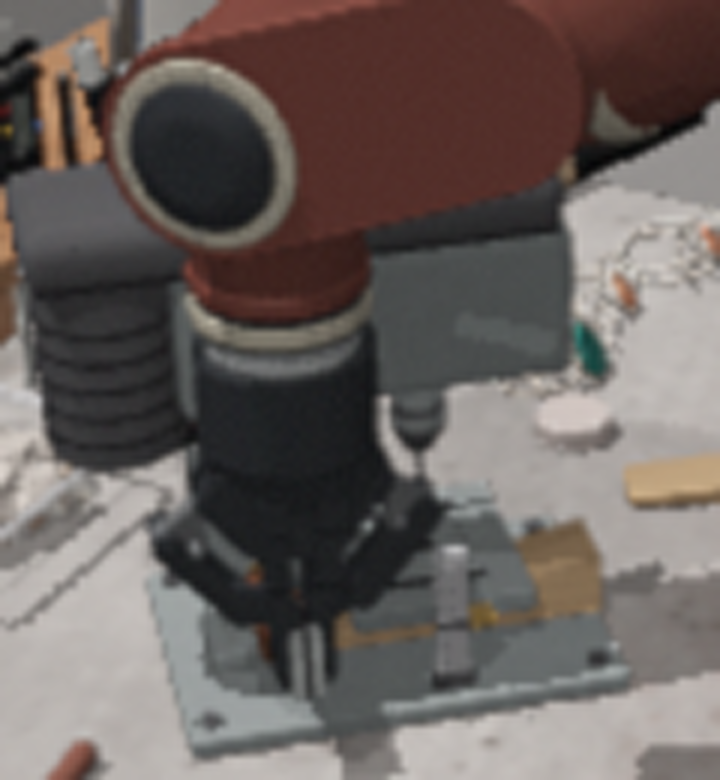

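Call:
drive_tool(commands="1 0.1 0 0.2 0; 1 0.2 0 0.5 0; 1 0.2 0 0.75 0; 1 0.2 0 0.88 0; 1 0.2 0 1 0; 1 0.2 0 1.1 0; 1 0.2 0 1.18 0; 1 0.2 0 1.18 0")

```text
t: 28.22
tool_pos: [0.5594, 0.136, 0.0741]
tool_rot: [0.634, 1.499, -0.627]
contact_force: [-20.2, 20.3, 9.3]
opening: -0.0001
```

```bash
python3 - <<'E'
from h import *
go(*st(.085,.09),.080,44)
im,d=ctrl.get_image("side"); zoom(im,170,100,290,230,6,"pics/h2.png")
E
```

```text
units [-0.157  0.025  0.376] dist 0.41 rows>= 1.0
jaw yaw 43.88
turn deg 0.12 turn units (tool x down => minus) -0.023
```

View pics/h2.png

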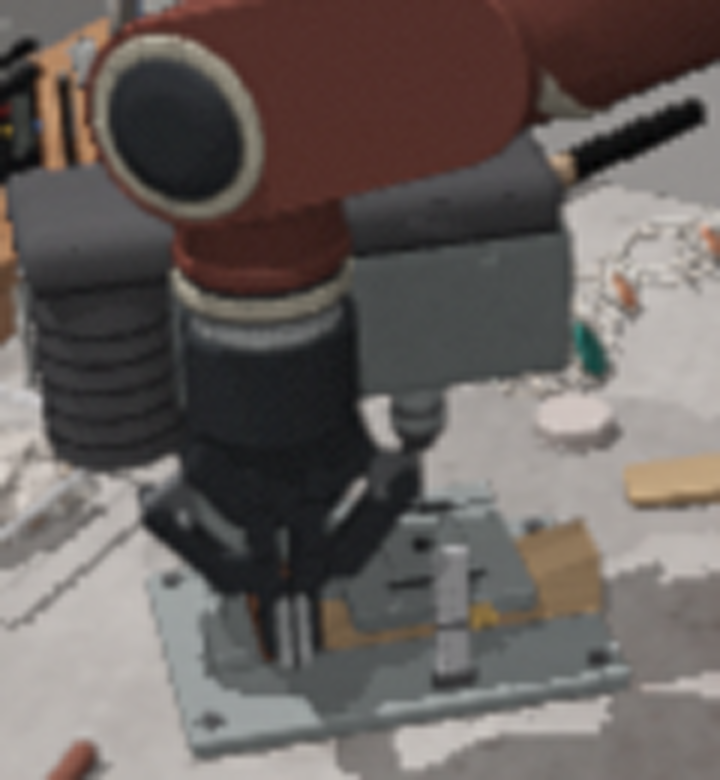

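Call:
drive_tool(commands="1 0 0 -0.3 0; 1 0 0 -0.9 0; 1 0 0 -1.7 0; 1 0 0 -2.6 0; 1 0 0 -3.5 0; 1 0 0 -4.5 0; 1 0 0 -5 0; 1 0 0 -5 0")

```text
t: 28.93
tool_pos: [0.4247, 0.2766, 0.0757]
tool_rot: [0.625, 1.48, -0.625]
contact_force: [-0.1, -0.4, -0.3]
opening: -0.0003
```

```bash
python3 - <<'E'
from h import *
go(*st(.085,.12),.080,44)
im,d=ctrl.get_image("side"); zoom(im,180,150,260,220,9,"pics/h3.png"); cv2.imwrite("pics/h3raw.png",im)
im,d=ctrl.get_image("top"); zoom(im,180,150,260,230,8,"pics/h4.png"); cv2.imwrite("pics/h4raw.png",im)
E
```

```text
units [-0.111 -0.008  4.495] dist 4.5 rows>= 5.0
jaw yaw 44.18
turn deg -0.18 turn units (tool x down => minus) 0.035
```

View pics/h3.png

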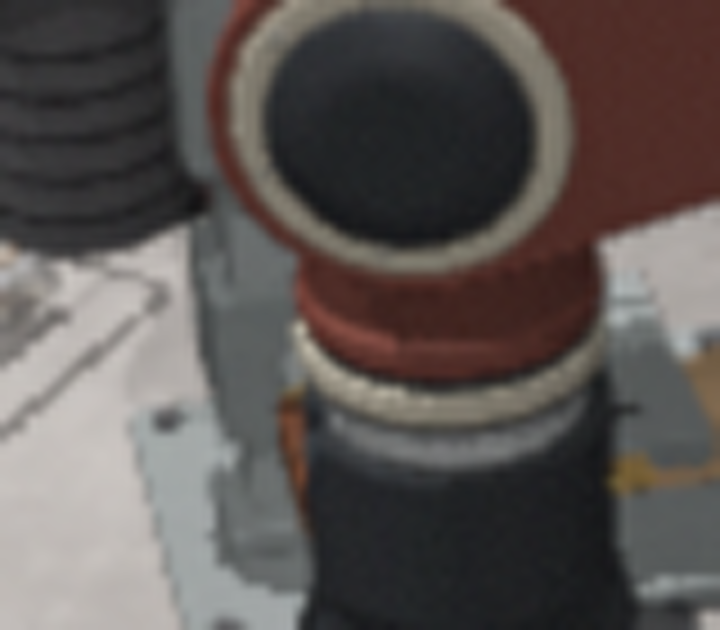

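View pics/h4.png

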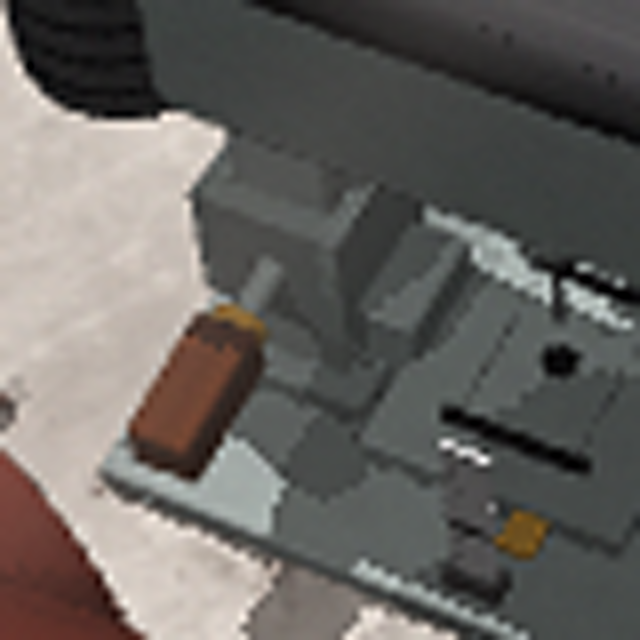

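```bash
python3 - <<'E'
from h import *
S=[.571,0]
def W(x,y,z): c,s=np.cos(SY),np.sin(SY); return [S[0]+c*x-s*y,S[1]+s*x+c*y,z]
zz=lambda q:((proj("top",q)-[180,150]+.5)*8-.5).round().astype(int).tolist()
for gap in(.012,.016,.02,.024):
  for dr in(0,4,8):
    t=np.radians(dr); f=lambda l,u=0,x=0:zz(W(.085+x,.027+l*np.cos(t)-u*np.sin(t)*-1*0+u*np.sin(t),.086-l*np.sin(t)+u*np.cos(t)))
    print(gap,dr,"ferr",f(gap),"grip top front",f(gap+.006,.011,.011),f(gap+.006,.011,-.011),"grip top butt",f(gap+.052,.011,.011),f(gap+.052,.011,-.011))
E
```

```text
0.012 0 ferr [251, 301] grip top front [206, 282] [270, 308] grip top butt [129, 398] [194, 424]
0.012 4 ferr [252, 303] grip top front [205, 286] [270, 312] grip top butt [130, 408] [195, 434]
0.012 8 ferr [252, 304] grip top front [205, 291] [269, 316] grip top butt [131, 417] [196, 443]
0.016 0 ferr [245, 311] grip top front [199, 292] [264, 318] grip top butt [122, 408] [187, 435]
0.016 4 ferr [245, 313] grip top front [199, 297] [263, 322] grip top butt [123, 418] [188, 445]
0.016 8 ferr [246, 315] grip top front [198, 301] [263, 327] grip top butt [124, 428] [190, 455]
0.02 0 ferr [238, 321] grip top front [193, 302] [257, 327] grip top butt [115, 418] [181, 445]
0.02 4 ferr [239, 323] grip top front [192, 307] [257, 333] grip top butt [116, 429] [182, 456]
0.02 8 ferr [240, 326] grip top front [192, 312] [256, 338] grip top butt [118, 439] [183, 466]
0.024 0 ferr [232, 331] grip top front [186, 312] [251, 337] grip top butt [108, 429] [174, 456]
0.024 4 ferr [233, 334] grip top front [186, 317] [250, 343] grip top butt [109, 440] [175, 467]
0.024 8 ferr [233, 336] grip top front [186, 323] [250, 349] grip top butt [111, 451] [177, 477]
```

```bash
python3 - <<'E'
from h import *
im=cv2.imread("pics/h4raw.png"); a=cv2.resize(im[175:213,193:225],None,fx=18,fy=18,interpolation=cv2.INTER_CUBIC); cv2.imwrite("pics/h5.png",np.clip(a*1.5,0,255).astype(np.uint8)); print(a.shape)
E
```

```text
(684, 576, 3)
```

View pics/h5.png

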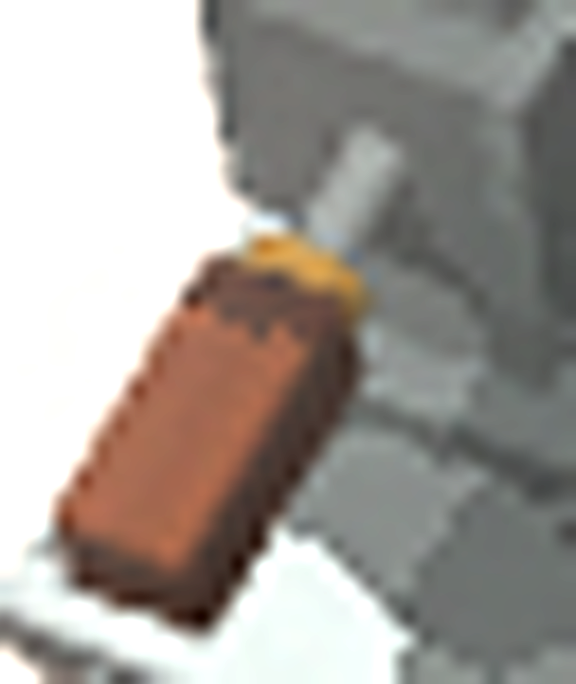

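```bash
python3 - <<'E'
from h import *
from scipy.optimize import least_squares
S=[.571,0]
c0,s0=np.cos(SY),np.sin(SY)
def W(x,y,z): return np.array([S[0]+c0*x-s0*y,S[1]+s0*x+c0*y,z])
px=lambda u,v:np.array([(u+.5)/18-.5+193,(v+.5)/18-.5+175])
# local: l outward from hole mouth along pin, a lateral (stand x), u up
obs=[((.006,.011,.011),px(200,255)),((.006,-.011,.011),px(345,325)),((.052,.011,.011),px(62,520)),((.052,-.011,.011),px(190,578)),((.052,-.011,-.011),px(208,630)),((0,.0,.0),px(312,258))]
def f(p):
    g,t,ya,dz,dx=p; o=[]
    d=np.array([np.sin(ya)*np.cos(t),np.cos(ya)*np.cos(t),-np.sin(t)]); a=np.array([np.cos(ya),-np.sin(ya),0]); u=np.cross(a,d); u=u if u[2]>0 else -u
    for (l,la,lu),q in obs:
        P=np.array([.085+dx,.027,.086+dz])+d*(g+l)+a*la+u*lu; o+=list(proj("top",W(*P))-q)
    o+=[dz/.001*.3,dx/.001*.3]; return np.array(o)
r=least_squares(f,[.015,.05,0,0,0]); print("gap",r.x[0],"droop",np.degrees(r.x[1]),"yaw",np.degrees(r.x[2]),"dz",r.x[3],"dx",r.x[4]); print(r.fun.round(2))
print("mouth px18",(proj("top",W(.085,.027,.086))-[193,175]+.5)*18)
E
```

```text
gap 0.017501252085929214 droop 7.5808695721718244 yaw -0.2908976991440778 dz -0.0005328190731231759 dx 0.0003189808088526571
[ 0.37 -0.91  0.37 -1.63 -1.15  0.2  -0.1   0.29  0.52  1.38  0.07  0.63
 -0.16  0.1 ]
mouth px18 [375.33525343 163.64728685]
```

```bash
python3 - <<'E'
from h import *
go(*st(.085,.0965),.072,44)
E
```

```text
units [ 0.108 -0.012  5.008] dist 5.01 rows>= 5.0
jaw yaw 44.03
turn deg -0.03 turn units (tool x down => minus) 0.007
```

Call:
drive_tool(commands="-0.1 0 0 0.6 0; -0.1 0.05 0 1.4 0; -0.1 0.1 0 2.2 0; -0.1 0.1 -0.01 3 0; -0.1 0.1 -0.01 3.7 0; -0.1 0.1 -0.01 4.3 0; -0.1 0.1 -0.01 4.8 0; -0.1 0.1 -0.01 5 0")

```text
t: 29.7
tool_pos: [0.5683, 0.1268, 0.0723]
tool_rot: [0.631, 1.475, -0.631]
contact_force: [0.3, 0.5, 0.7]
opening: 0.0468
```

Call:
drive_tool(commands="-0.1 0 0 0 0; 0.5 0 0 0 0; 0.9 0 0 0 0; 0.9 0 0 0 0; 0.9 0 0 0 0; 0.9 0 0 0 0; 0.9 0 0 0 0", newtons=100)

```text
t: 30.28
tool_pos: [0.565, 0.1309, 0.0719]
tool_rot: [0.627, 1.479, -0.628]
contact_force: [-1.0, -0.7, 1.0]
opening: 0.0184
```

```bash
python3 - <<'E'
from h import *
go(*st(.085,.0865),.0795,44)
im,d=ctrl.get_image("side"); zoom(im,180,130,260,220,7,"pics/i1.png")
E
```

```text
units [-0.189  0.012  0.278] dist 0.34 rows>= 1.0
jaw yaw 44.0
turn deg -0.0 turn units (tool x down => minus) 0.0
```

View pics/i1.png

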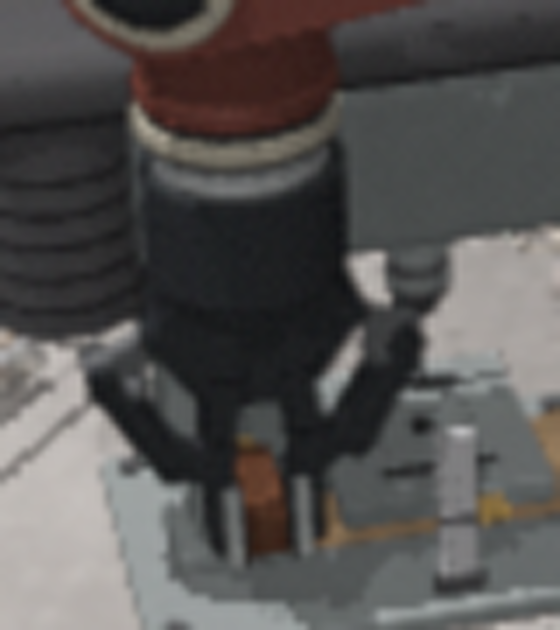

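Call:
drive_tool(commands="0.9 -0.06 0 0 0; 0.9 -0.12 0 0 0; 0.9 -0.17 0 0 0; 0.9 -0.17 0 0 0; 0.9 -0.17 0 0 0")

```text
t: 30.75
tool_pos: [0.5647, 0.1306, 0.0781]
tool_rot: [0.628, 1.48, -0.628]
contact_force: [-1.4, 1.6, -3.4]
opening: 0.0187
```

Call:
drive_tool(commands="0.9 -0.02 0 0.05 0; 0.9 -0.03 0 0.1 0; 0.9 -0.03 0 0.15 0; 0.9 -0.03 0 0.15 0; 0.9 -0.03 0 0.15 0")

```text
t: 31.17
tool_pos: [0.5699, 0.1256, 0.0798]
tool_rot: [0.628, 1.477, -0.629]
contact_force: [1.0, -0.7, -4.8]
opening: 0.0181
```

Call:
drive_tool(commands="0.9 0 0 0.04 0; 0.9 0 0 0.08 0; 0.9 0 0 0.12 0; 0.9 0 0 0.12 0; 0.9 0 0 0.12 0")

```text
t: 31.58
tool_pos: [0.5731, 0.1224, 0.0799]
tool_rot: [0.628, 1.478, -0.628]
contact_force: [-1.0, 0.4, -4.9]
opening: 0.0186
```

```bash
python3 - <<'E'
from h import *
go(*st(.085,.085),.0795,44)
im,d=ctrl.get_image("side"); zoom(im,180,130,260,220,7,"pics/i2.png")
im,d=ctrl.get_image("top"); zoom(im,150,100,270,220,6,"pics/i3.png")
E
```

```text
units [0.01  0.015 0.022] dist 0.03 rows>= 1.0
jaw yaw 43.94
turn deg 0.06 turn units (tool x down => minus) -0.011
```

View pics/i2.png

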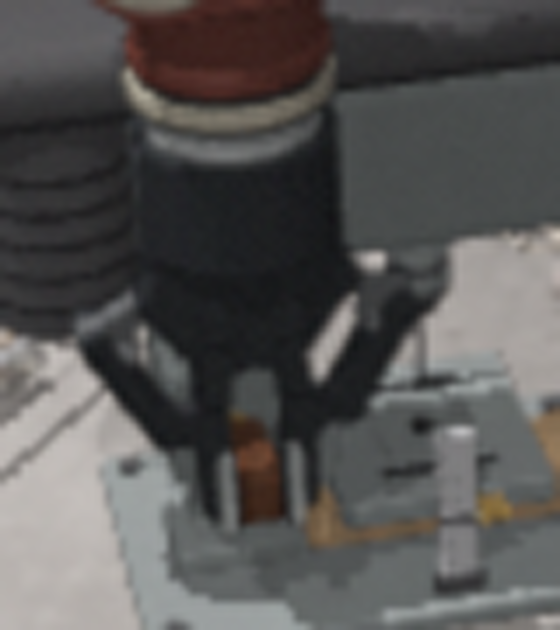

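View pics/i3.png

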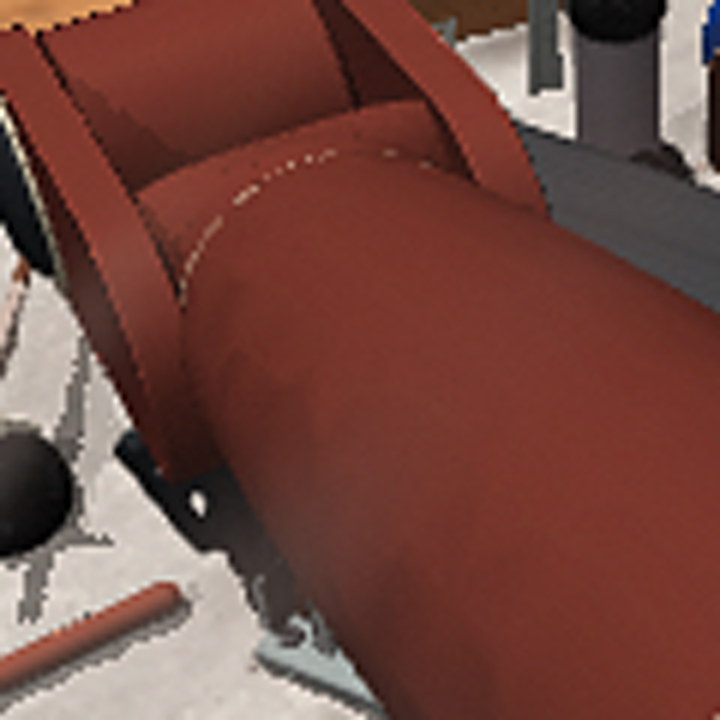

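Call:
drive_tool(commands="0.3 0 0 0 0; 0 0 0 0 0; 0 0 0 0 0; 0 0 0 -0.4 0; 0 0 0 -0.9 0; 0 0.05 0 -1.2 0; 1 0.05 0 -1.2 0; 1 0.05 0 -1.2 0")

```text
t: 32.35
tool_pos: [0.5393, 0.1578, 0.078]
tool_rot: [0.627, 1.478, -0.627]
contact_force: [-0.4, -0.3, -0.3]
opening: 0.0193
```

Call:
drive_tool(commands="1 0 0 0 0; 1 0 0 0 0; 1 0 0 0.2 0; 1 0 0 0.4 0; 1 0 0 0.6 0; 1 0 0 0.75 0; 1 0 0 0.85 0; 1 0 0 0.85 0")

```text
t: 33.02
tool_pos: [0.564, 0.1317, 0.0779]
tool_rot: [0.629, 1.477, -0.629]
contact_force: [0.1, 0.5, 0.7]
opening: -0.0002
```

```bash
python3 - <<'E'
from h import *
go(*st(.085,.0900),.0775,44)
im,d=ctrl.get_image("side"); zoom(im,180,130,260,220,7,"pics/i4.png")
E
```

```text
units [0.011 0.016 0.221] dist 0.22 rows>= 1.0
jaw yaw 43.88
turn deg 0.12 turn units (tool x down => minus) -0.025
```

View pics/i4.png

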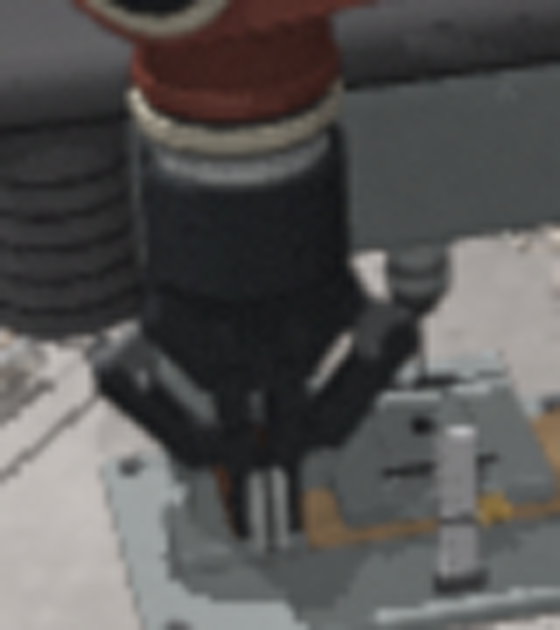

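Call:
drive_tool(commands="1 0 0 0.05 0; 1 0 0 0.1 0; 1 0 0 0.15 0; 1 0 0 0.18 0; 1 0 0 0.18 0")

```text
t: 33.48
tool_pos: [0.5677, 0.1279, 0.0778]
tool_rot: [0.628, 1.48, -0.628]
contact_force: [-2.6, 3.0, 1.0]
opening: -0.0001
```

Call:
drive_tool(commands="1 0 0 0.03 0; 1 0 0 0.06 0; 1 0 0 0.09 0; 1 0 0 0.12 0; 1 0 0 0.12 0")

```text
t: 33.9
tool_pos: [0.5707, 0.1251, 0.0779]
tool_rot: [0.629, 1.481, -0.627]
contact_force: [-3.7, 4.4, 3.0]
opening: 0.0001
```

```bash
python3 - <<'E'
from h import *
go(*st(.085,.0900),.0775,44)
E
```

```text
units [ 0.01   0.012 -0.014] dist 0.02 rows>= 1.0
jaw yaw 43.97
turn deg 0.03 turn units (tool x down => minus) -0.005
```

Call:
drive_tool(commands="1 0 0 0.02 0; 1 0 0 0.04 0; 1 0 0 0.06 0; 1 0 0 0.06 0")

```text
t: 34.23
tool_pos: [0.5714, 0.1242, 0.0778]
tool_rot: [0.63, 1.484, -0.627]
contact_force: [-7.3, 7.5, 4.6]
opening: 0.0003
```

Call:
drive_tool(commands="1 0 0 0.03 0; 1 0 0 0.06 0; 1 0 0 0.06 0; 1 0 0 0.06 0")

```text
t: 34.57
tool_pos: [0.5715, 0.1241, 0.0776]
tool_rot: [0.631, 1.488, -0.626]
contact_force: [-12.9, 11.6, 6.8]
opening: 0.0001
```

Call:
drive_tool(commands="1 0 0 -0.3 0; 1 0 0 -1 0; 1 0 0 -1.9 0; 1 0 0 -2.8 0; 1 0 0 -3.7 0; 1 0 0 -4.6 0; 1 0 0 -5.2 0; 1 0 0 -5.2 0")

```text
t: 35.23
tool_pos: [0.4279, 0.2725, 0.0777]
tool_rot: [0.625, 1.479, -0.624]
contact_force: [0.8, 0.5, -0.9]
opening: 0.0
```

```bash
python3 - <<'E'
from h import *
im,d=ctrl.get_image("top"); cv2.imwrite("pics/j1raw.png",im); zoom(im,185,165,265,240,9,"pics/j1.png")
E
```

```text
(no output)
```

View pics/j1.png

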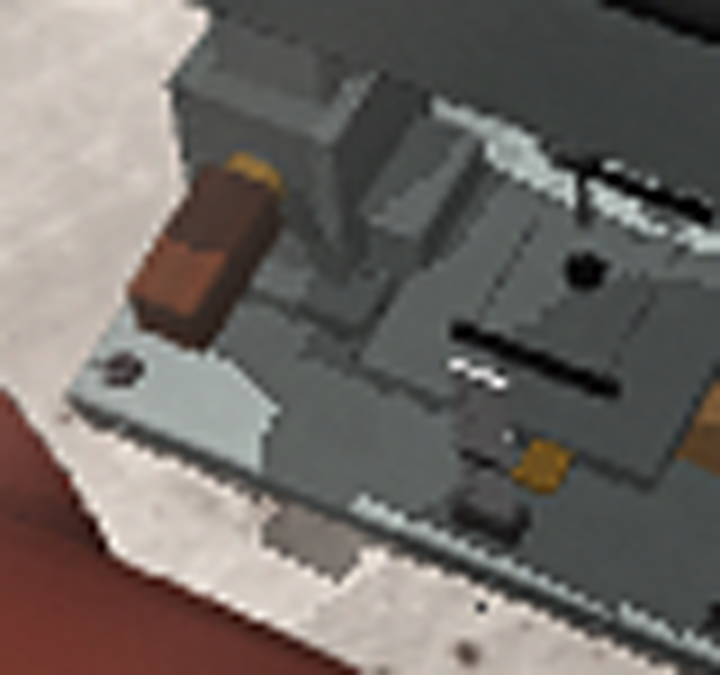

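Call:
drive_tool(commands="1 -0.6 0 -0.6 0; 1 -1.5 0 -1.2 0; 1 -2.5 0 -1.5 0; 1 -3.5 0.5 -1.5 0; 1 -4.5 1 -1.5 0; 1 -5.5 1.5 -1.5 0; 1 -6 2 -1.5 0; 1 -6 2.5 -1.5 0")

```text
t: 35.95
tool_pos: [0.4655, 0.3845, 0.3277]
tool_rot: [0.638, 1.467, -0.618]
contact_force: [-0.5, -0.2, 1.3]
opening: 0.0
```

```bash
python3 - <<'E'
from h import *
print(ctrl.get_obs()["tool_pos"])
im,d=ctrl.get_image("side"); cv2.imwrite("pics/k1raw.png",im); cv2.imwrite("pics/k1.png",cv2.resize(im,None,fx=1.5,fy=1.5)); zoom(im,195,165,285,230,8,"pics/k2.png")
im,d=ctrl.get_image("top"); cv2.imwrite("pics/k3raw.png",im); a=cv2.resize(im[172:212,193:225],None,fx=15,fy=15,interpolation=cv2.INTER_CUBIC); cv2.imwrite("pics/k3.png",np.clip(a*1.7,0,255).astype(np.uint8))
E
```

```text
[0.46554508 0.38448613 0.3277262 ]
```

View pics/k1.png

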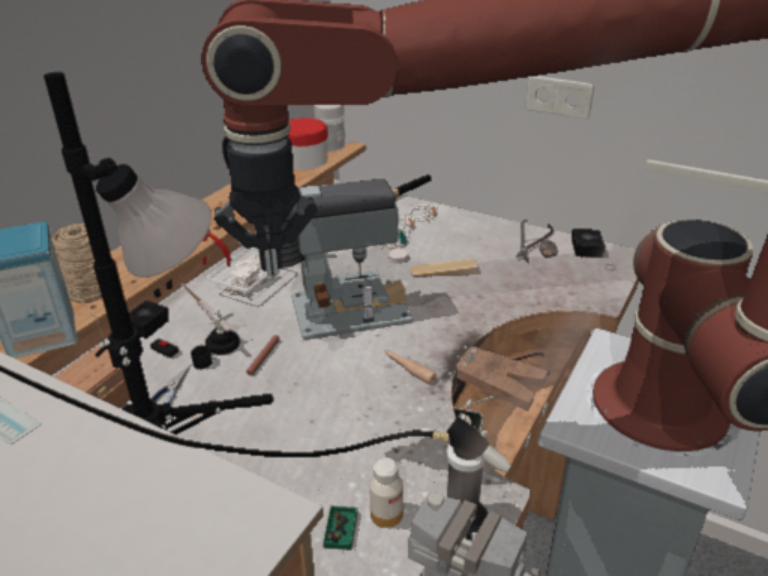

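View pics/k2.png

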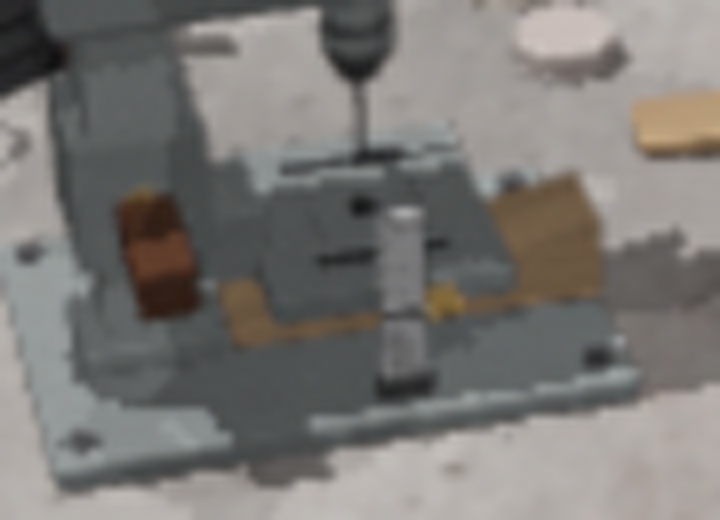

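View pics/k3.png

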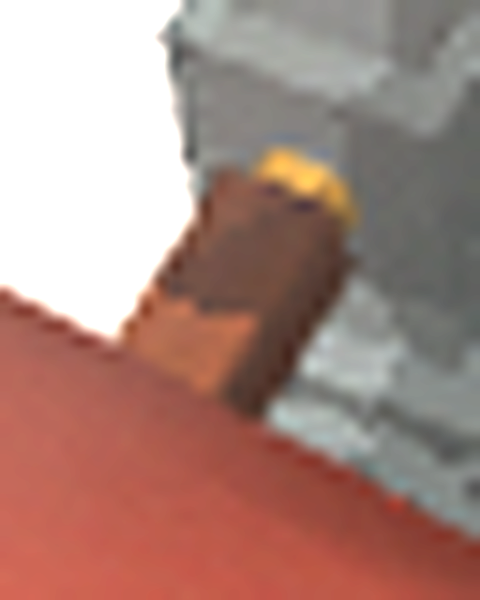

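```bash
python3 - <<'E'
from h import *
from ptr import yel
im=cv2.imread("pics/j1raw.png"); a=cv2.resize(im[178:208,195:222],None,fx=22,fy=22,interpolation=cv2.INTER_CUBIC); cv2.imwrite("pics/j2.png",np.clip(a*1.7,0,255).astype(np.uint8))
print(yel(cv2.imread("pics/k1raw.png")).astype(int)[3:12])
def cen(im,b):
    w=yel(im,*b); v,u=np.mgrid[b[2]:b[3],b[0]:b[1]]; w=np.where(w>15,w,0); return np.array([(w*u).sum()/w.sum(),(w*v).sum()/w.sum()])
B=(240,250,210,223)
for f in("top0","e3raw","j1raw"): print(f,cen(cv2.imread(f"pics/{f}.png"),B))
E
```

```text
[[ 0  0  0  0  0  0  0  0  0]
 [ 0  0  0  0  0  0  0  0  0]
 [ 0  0  0  2  7 11  0  0  0]
 [ 0  0 16 33 35 32  5  0  0]
 [ 0  0 17 41 42 42 35  9  7]
 [ 0  0 14 38 35 36 34 15 11]
 [ 0  0  6 24 10  2  0  0  0]
 [ 0  0  0  0  0  0  0  0  0]
 [ 0  0  0  0  0  0  0  0  0]]
top0 [244.88641234 218.64423489]
e3raw [244.80723624 216.34995439]
j1raw [244.8702226  216.30407392]
```

View pics/j2.png

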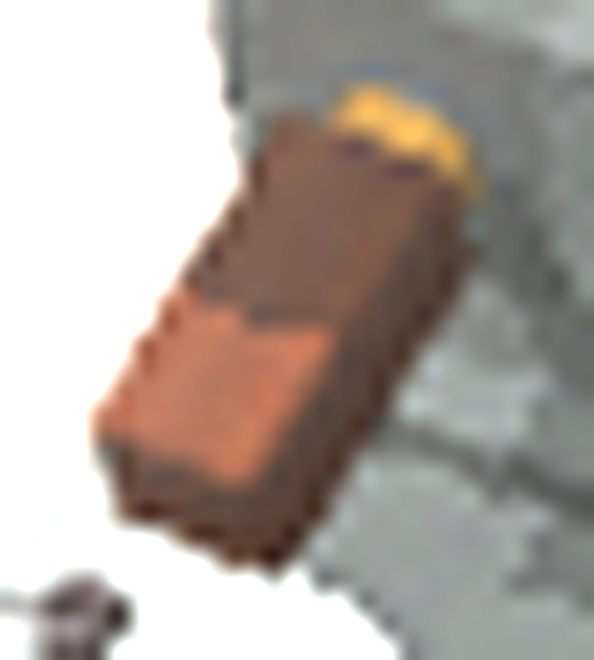

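```bash
python3 - <<'E'
from h import *
from scipy.optimize import least_squares
S=[.571,0]; c0,s0=np.cos(SY),np.sin(SY)
def W(x,y,z): return np.array([S[0]+c0*x-s0*y,S[1]+s0*x+c0*y,z])
px=lambda u,v:np.array([(u+.5)/22-.5+195,(v+.5)/22-.5+178])
obs=[((.006,.011,.011),px(280,120)),((.006,-.011,.011),px(455,190)),((.052,.011,.011),px(98,425)),((.052,-.011,.011),px(258,490)),((.052,-.011,-.011),px(275,570)),((.052,.011,-.011),px(120,515))]
def f(p):
    g,t,ya,dz,dx=p; o=[]
    d=np.array([np.sin(ya)*np.cos(t),np.cos(ya)*np.cos(t),-np.sin(t)]); a=np.array([np.cos(ya),-np.sin(ya),0]); u=np.cross(a,d); u=u if u[2]>0 else -u
    for (l,la,lu),q in obs:
        P=np.array([.085+dx,.027,.086+dz])+d*(g+l)+a*la+u*lu; o+=list(proj("top",W(*P))-q)
    return np.array(o+[dz/.001*.3,dx/.001*.3])
r=least_squares(f,[.005,.05,0,0,0]); print("gap",r.x[0],"droop",np.degrees(r.x[1]),"yaw",np.degrees(r.x[2]),r.x[3:]); print(r.fun.round(2))
E
```

```text
gap 0.001746820662818409 droop 0.6863441565339683 yaw -0.6154637197387935 [-0.00088622 -0.00037193]
[ 0.3  -0.89  0.4  -1.   -0.76 -0.28  0.17 -0.    0.41  1.36 -0.59  0.67
 -0.27 -0.11]
```

```bash
python3 - <<'E'
from h import *
o=ctrl.get_obs(); print(o["t"],o["dq"].round(3) if hasattr(o["dq"],'round') else o["dq"])
print(ctrl.finish_job())
E
```

```text
36.05 [-0.001 -0.027  0.105 -0.003  0.034 -0.005]
the job is handed in; nothing more can be done
None
```

I raised the table to its mark with the thicker wedge and pushed the locking pin in up to its ferrule. I then handed the job in at t ≈ 36 s, with the gripper clear of everything.

**Wedge and table:**
- The wedge went in thin end first under the front edge. I carried it in gripped and made the final push on its heel. The table was lifted by the wedge alone.
- Measured in both cameras, the pointer rose about 10.7 to 11 mm of the 11 mm needed. It stayed there after I let go and after the pin went in.
- The wedge's heel ended flush with the front edge of the base plate.

**Pin:**
- The first finishing push jammed at about 28 N because the released pin had drooped. I gripped it again, levelled it, pushed it further in and finished with closed fingers.
- In the end it stopped firmly at about 17 N, with the fingers where a seated ferrule puts them. No rod was visible between ferrule and collar.
- One check disagreed: a fit of the pin's corners in the top view gave a gap of 1.7 mm. I put that within the fit's error of about 1.5 to 2 mm, and went by the firm stop and the picture.

**Drill head and forces:** I saw no contact with the drill head, in the pictures I took or the force readings after each move. The highest force in those readings was about 30 N, at the jam.

**Leaning the tool:** The moves allowed only an upright tool, so I could not lean it back as advised. I kept it clear of the head by gripping high and pushing from a distance.

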